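# Prove the rocker's clamp screw and load its tube

## Task

Before the tube rocker is run, prove its clamp screw: push the screw's sprung lever clockwise (the tightening way, seen looking at the sloped plate) until its pointer stands between the two long lines of the scale, keep it there for a second without the screw itself turning, and let the lever spring back. Then take the tube that lies in the white tray and press it down into the rocker's empty pair of spring clips, cap at the uphill end and the clips about equally far from the middle of its barrel, until it has snapped in fully on its rests, and let go. Leave the bottle and the second tube standing upright in the tray.

Things in the scene. Friction and masses are not known exactly. Their poses are not given: they have to be found in the camera images.
- rocker: tube rocker, fixed to the worktop: white box 150 (x) x 180 (y) x 48 mm high on four feet, carrying a sloped aluminium plate. Origin under the centre of the box; its x axis points away from its front, level, in the direction in which the plate climbs; z up
- holder: the rocker's sloped plate, 150 mm (its x) x 200 mm (its y), fixed. Origin at the middle of its upper face, 115 mm above the worktop; x points uphill along the plate (it climbs 0.5 rad = 29 degrees), y to the left seen from the front, z at right angles out of the plate. Tube clips at y = +65 mm, clamp screw at y = -55 mm
- clip_seat (a point): point on the axis of a fully seated tube, midway between the two clips, 28 mm above the plate; axes as the plate's (x uphill along the tube's axis, z out of the plate). The clips, each 10 mm wide along the tube, stand 24 mm uphill and 24 mm downhill of it, each over a rest 14 mm below the tube's axis; between them is an open gap of 38 mm
- screw_axis (a point): point on the axis of the clamp screw, 36 mm above the plate, at the top of its head (40 mm round knurled steel); axes turn with the screw about the plate's z. At screw angle 0 its x points uphill
- lever_grip (a point): point on the upright round black grip (18 mm across, parallel to the screw's axis, from 26 to 70 mm above the plate) at the end of the screw's lever, 55 mm above the plate and 70 mm from the screw's axis. From the screw the lever points uphill, give or take the screw's starting angle; it is a 10 mm wide steel bar 26 to 34 mm above the plate. Clear all round but for the bar
- clamp_screw (a joint): angle of the screw itself (rad), clockwise positive seen looking at the plate; 0 when the lever at rest points straight uphill. The screw is tight: it holds up to 1.2 N m and begins to turn beyond that
- torque_lever (a joint): bend of the sprung lever against the screw (rad), clockwise positive, 0 at rest. Spring 2.4 N m per rad (34 N per rad at the grip). A thin pointer on the lever's far side shows it on a dark sector fixed to the screw: short line at 0, long lines at 0.25 and 0.40; the screw would begin to turn at 0.50
- screw_rim (a point): point on the scale sector of the screw, 50 mm from the screw's axis; shows whether the screw has turned
- tube: screw-cap tube, 116 mm long, lying in the tray, roughly along the tray's x with its cap away from the robot. Origin at the middle of its foot end; z along its axis to the cap. Barrel 28 mm across from the foot to 101 mm, ribbed cap 34 mm across from there to the end. 47 g
- tube_mid (a point): point on the tube's axis 50 mm from the foot end; this belongs at clip_seat
- tube_cap (a point): point on the tube's axis inside the cap, 108 mm from the foot end
- tray: low white tray 220 (x) x 170 (y) x 16 mm, 4 mm walls and floor, fixed; origin under its centre
- hdpe_bottle: loose white bottle 50 mm across, 124 mm high, standing at the far end of the tray; origin under its centre, z up. Leave it alone
- upright_tube: a second, loose tube of the same kind, 34 mm across, 116 mm high, standing upright at the far end of the tray beside the bottle; origin under its centre, z up. Leave it alone
- clip_left (a joint): opening angle (rad) of the left leaf (seen from the front) of the spring clips, outward positive, 0 at rest: steel, 17.5 mm beside the seat point, hinged 6 mm above the plate, with flared mouths up to 22 mm above the seat point. Lips of the two leaves about 20 mm apart, 10 mm above the seat point. The 28 mm barrel, pressed along the plate's -z with about 8 to 15 N, spreads them, then is held
- clip_right (a joint): opening angle (rad) of the right leaf (seen from the front) of the spring clips, outward positive, 0 at rest: steel, 17.5 mm beside the seat point, hinged 6 mm above the plate, with flared mouths up to 22 mm above the seat point; mirror image of the left one

How it is judged:
By the outcome, as a careful person would: the job done as asked, in the order asked, and still so for the second after the job is handed in, with the robot touching nothing.
It also fails if it takes over 61 s, if anything falls off the work surface, if the arm or the gripper's body presses on something with over 40 N, if the wrist force passes 120 N, or if a joint passes its speed limit or range.

## Robot

A 6-joint arm with a two-finger parallel gripper is mounted at the origin on a cart in front of the work surface, level with it; the furniture and walls round the work are solid. World frame = base frame: x ahead of the robot, y to its left, z up, the work surface at z = 0. Lengths are in m, angles in rad, forces in N, time in s.
With the tool pointing down it reaches from about 0.375 to 0.9 m from the base axis. Payload 3.1 kg.
Tool frame: the origin (TCP) lies on the centre line of the jaws, within the pads' length; the fingertips stand robot.finger_overhang ahead of it and the grasp point (between the pads) lies 2 mm behind it (robot.finger_overhang is the distance from the TCP to the fingertips, in m); z points along the fingers, y is the direction in which the jaws open and shut (so a half turn about z gives the same grasp; the last joint's range is limited). The gripper opens to 87 mm and grips with 3 to 60 N. Pads are 19 mm wide; open, the fingers measure 117 mm over their backs; the gripper's body (75 mm by 190 mm) begins 51 mm behind the grasp point.
Start: joints at [-0.178, 0.527, 1.433, -0, 1.181, -0.178], TCP at [0.625, 0, 0.24] pointing down, gripper open.
Joint ranges: [-3.08, 3.08], [-0.75, 2.2], [0.22, 2.44], [-1.43, 4.57], [0, 2.65], [-2.85, 2.85]. Speed limits (rad/s): [2.79, 2.79, 3.14, 3.14, 3.14, 3.14].

## Interface

Orientations are given as a unit quaternion [x, y, z, w].
In Python, from rig import robot gives the robot as it stands. The module is installed in compiled form; this text tells all that it offers.
- The arm moves only by the tool step_arm, never from a script. Its arguments are lists of equal length, an entry for each row: "slide": the shift along the tool's x, y, z in mm, a list of three; "twist": the turn about the tool's z in degrees. A call has 1 to 20 rows; each row shifts and turns the commanded pose from where the row before left it, along the tool's axes as they then stand; what a row does not reach is not made up. A row lasts 1/12 s, in which the tool goes at most 41.7 mm and 7.16 degrees, less where a joint would pass 70% of its speed; a pose out of reach is approached as far as the arm can. A call is refused whole if a number of a shift passes 41.7 or a number of a turn 7.16, either way. A call with a gripper value outside its range is refused whole. "jaw" is the finger opening in mm, from 0 to 87, set as the call begins (left out, the last holds). The fingers move at their own pace and stop on an object; "force" is the grip in N (left out, the last holds). Time passes only in rows, so rows that do not move let the fingers close. It gives the time, the measured TCP pose, the force and the opening at its end, in the units of the state.
- robot.get_obs(): the state, without advancing time (a new reading comes with each control period).
- robot.camera(name): name is "scene" or "side" or "wrist"; returns a dict with "color" (400x640x3 uint8, blue, green, red), "depth" (400x640 float32, m along the optical axis (not along the pixel's ray), 0 where there is no reading), "camera_matrix" (3x3 intrinsics, pixels), "k1" (the pictures are not rectified: a ray, as slopes to the right and down, at radius r is drawn at 1 + k1 r^2 times it, then the intrinsics apply), "origin" and "orientation" of the camera in the world. Camera axes: x right, y down, z forward; pixel columns grow to the right and rows downward; lengths in m; the calibration is good to about 2 mm. A picture is of the moment at which its call begins.
- robot.hand_in(): hands the job in, once; it reports no verdict.
The state is a dict: "time": time; "q": joint angles; "joint_velocities": joint speeds; "joint_torque": joint torques, N m; "position": TCP position; "tool_rot": TCP orientation; "ft_force": force on the tool from outside, world axes, zero at the start; "moment": the same for the moment, N m; "grip_width": finger opening in m.
Only numpy, scipy, OpenCV 4.12 (cv2) and the standard library are available. Lean on these libraries where they do the work, as an engineer would, in place of code of your own. Each camera call takes 0.05 s, during which the arm holds its last target.

## Working session

There is one attempt and no reset: what is moved stays moved. The work goes in short steps, Python scripts to look and compute and a tool call to move; the robot and the scene stay as the last step left them, time stands still between calls to the robot, and variables do not carry over. Pictures are saved under pics/ and viewed, and the job is handed in when it is done.

Besides the shell and the picture viewer there is one more tool, called after "Request:" by a JSON object that holds its "api" and its "payload". step_arm: Moves the arm, as the interface text tells. Its arguments: {"type":"object","properties":{"slide":{"type":"array","items":{"type":"array","items":{"type":"number"}}},"twist":{"type":"array","items":{"type":"number"}},"jaw":{"type":"number"},"force":{"type":"number"}},"required":["slide","twist"]}

```bash
ls; mkdir -p pics
python3 - <<'E'
from rig import robot
import cv2,json
print(robot.get_obs(), robot.finger_overhang)
for n in ["scene","side","wrist"]:
    c=robot.camera(n); cv2.imwrite(f"pics/{n}0.png",c["color"])
    print(n,c["camera_matrix"],c["k1"],c["origin"],c["orientation"])
E
```

```text
pics
{'time': 0.0, 'q': array([-1.78485767e-01,  5.28440770e-01,  1.43386749e+00, -1.13610584e-05,
        1.18137264e+00, -1.78493248e-01]), 'joint_velocities': array([-0.0012994 , -0.00049756,  0.00082419, -0.00238609,  0.00051429,
        0.00017628]), 'joint_torque': array([-5.45745443e-04, -4.40045428e+01, -1.76593530e+01,  6.32597599e-02,
        5.83207863e-02, -1.53719384e-04]), 'position': array([6.24328194e-01, 1.56476268e-04, 2.38598255e-01]), 'tool_rot': array([ 7.07102222e-01,  7.07110570e-01, -5.99810206e-04, -8.54661994e-04]), 'ft_force': array([ 0.09836439, -0.36613953,  0.15594599]), 'moment': array([0.05354759, 0.00732445, 0.04421577]), 'grip_width': 0.08648644850262488} 0.017
scene [[372.05039698   0.         320.94080422]
 [  0.         372.05039698 196.19523998]
 [  0.           0.           1.        ]] -0.019256868031125876 [ 0.09986786 -0.42273569  0.85264124] [ 0.88008158 -0.31595179  0.12753673 -0.3307042 ]
side [[436.75570245   0.         320.5082501 ]
 [  0.         436.75570245 199.84949796]
 [  0.           0.           1.        ]] -0.060767257290564175 [0.33451867 0.96684488 0.67025585] [-0.08231169  0.86209114 -0.49855415  0.03830686]
wrist [[304.98737674   0.         315.7793082 ]
 [  0.         304.98737674 198.65146135]
 [  0.           0.           1.        ]] 0.013004873891254185 [0.62378468 0.07975787 0.38253723] [ 9.89204077e-01  2.64105769e-04 -2.28670148e-04  1.46544095e-01]
```

View pics/scene0.png

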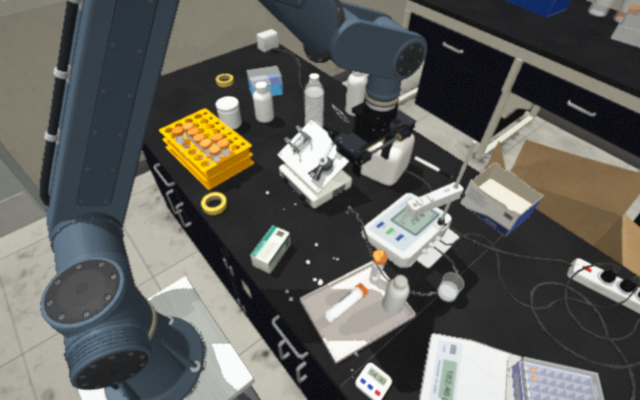

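View pics/side0.png

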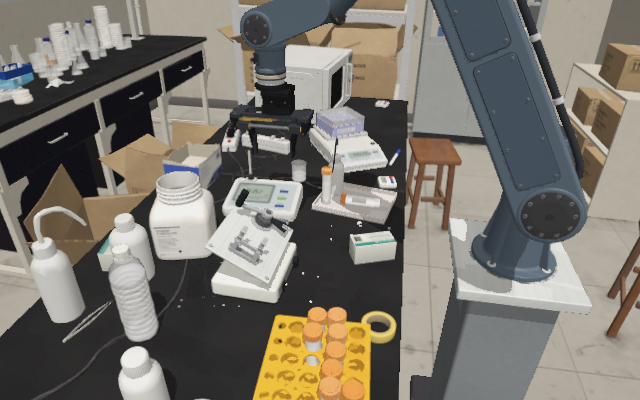

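View pics/wrist0.png

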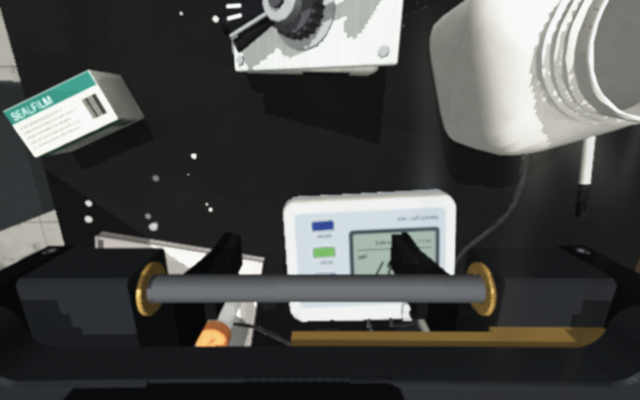

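```bash
cat > h.py <<'E'
import numpy as np,cv2
from rig import robot
from scipy.spatial.transform import Rotation as R
def cam(n,save=None):
    c=robot.camera(n)
    if save: cv2.imwrite(f"pics/{save}.png",c["color"]); np.savez(f"pics/{save}.npz",**c)
    return c
def load(s): return dict(np.load(f"pics/{s}.npz"))
def rays(c,uv):
    uv=np.atleast_2d(np.float64(uv)); K=c["camera_matrix"]
    d=np.c_[(uv[:,0]-K[0,2])/K[0,0],(uv[:,1]-K[1,2])/K[1,1]]
    s=d.copy()
    for _ in range(20): s=d/(1+float(c["k1"])*(s**2).sum(1,keepdims=True))
    return np.c_[s,np.ones(len(s))]
def pt(c,uv):
    uv=np.atleast_2d(uv); z=c["depth"][uv[:,1].astype(int),uv[:,0].astype(int)]
    return rays(c,uv)*z[:,None]@R.from_quat(c["orientation"]).as_matrix().T+c["origin"]
def onplane(c,uv,n,p):
    d=rays(c,uv)@R.from_quat(c["orientation"]).as_matrix().T
    n=np.asarray(n,float); t=((np.asarray(p)-c["origin"])@n)/(d@n)
    return d*t[:,None]+c["origin"]
def proj(c,P):
    P=np.atleast_2d(P); s=(P-c["origin"])@R.from_quat(c["orientation"]).as_matrix()
    s=s[:,:2]/s[:,2:]; s=s*(1+float(c["k1"])*(s**2).sum(1,keepdims=True))
    K=c["camera_matrix"]; return np.c_[s[:,0]*K[0,0]+K[0,2],s[:,1]*K[1,1]+K[1,2]]
def full(c):
    v,u=np.mgrid[0:400,0:640]; uv=np.c_[u.ravel(),v.ravel()]
    return pt(c,uv).reshape(400,640,3)
def crop(c,x0,y0,x1,y1,k,name):
    im=cv2.resize(c["color"][y0:y1,x0:x1],None,fx=k,fy=k,interpolation=cv2.INTER_CUBIC); cv2.imwrite(f"pics/{name}.png",im)
E
python3 - <<'E'
from h import *
c=cam("scene","s1"); crop(c,265,110,365,215,7,"s1a"); crop(c,290,240,430,365,5,"s1b")
d=cam("side","d1"); crop(d,200,190,310,305,5,"d1a")
for c in(c,d): print((c["depth"]>0).mean())
E
```

```text
0.99608984375
0.96265625
```

View pics/s1a.png

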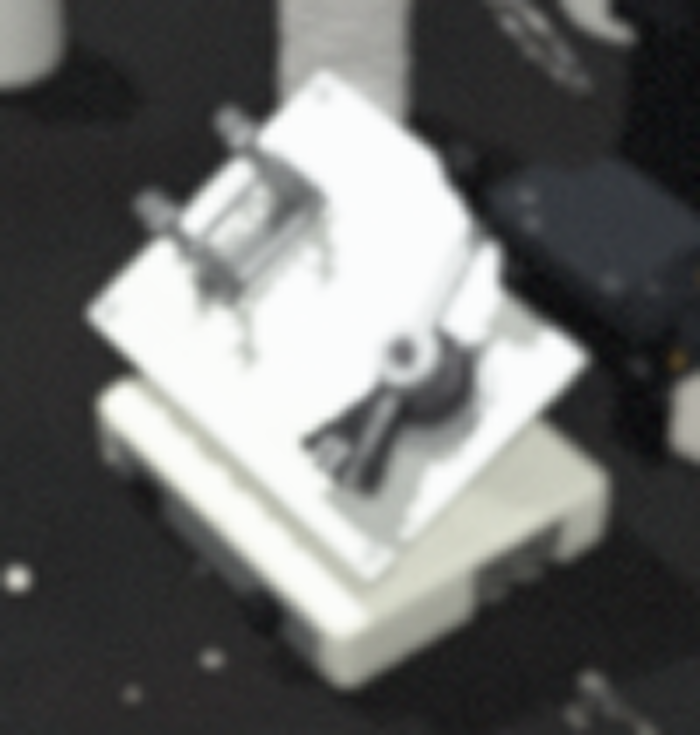

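View pics/s1b.png

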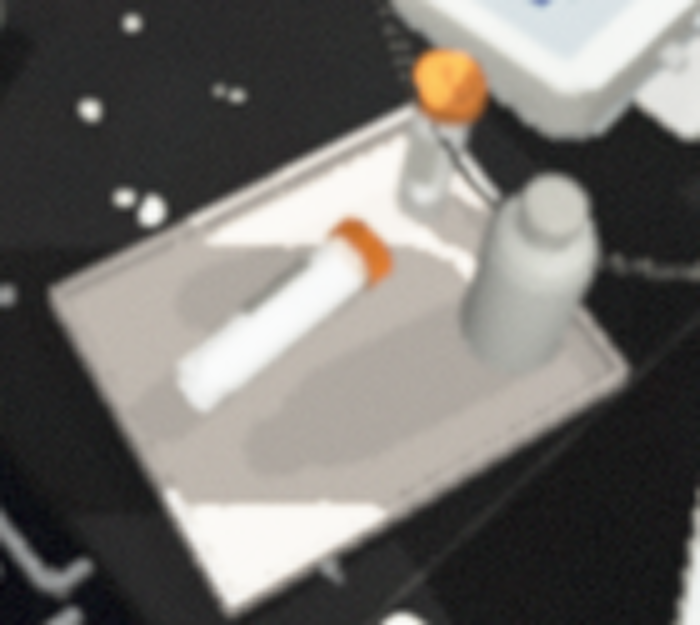

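View pics/d1a.png

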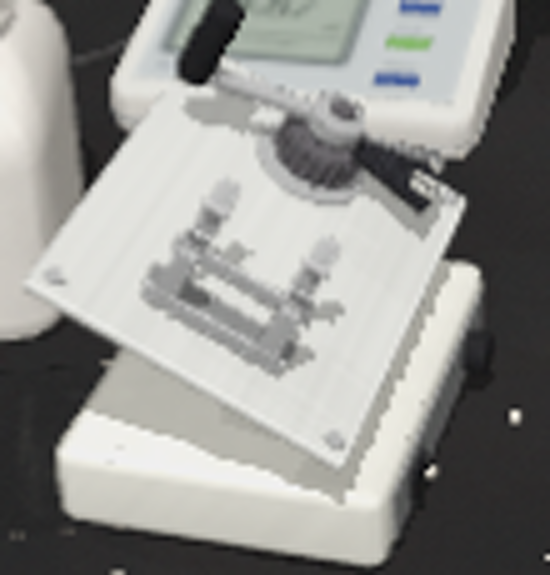

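Run:
```python
from h import *
for n,box in(("s1",(265,110,365,215)),("d1",(200,190,310,305))):
    c=load(n); P=full(c); x0,y0,x1,y1=box
    Q=P[y0:y1,x0:x1].reshape(-1,3); col=c["color"][y0:y1,x0:x1].reshape(-1,3)
    Q=Q[(col.min(1)>150)&(Q[:,2]>.07)&(Q[:,2]<.165)]
    # ransac plane
    rng=np.random.default_rng(0); best=None
    for _ in range(500):
        a=Q[rng.choice(len(Q),3,False)]; m=np.cross(a[1]-a[0],a[2]-a[0]); L=np.linalg.norm(m)
        if L<1e-6: continue
        m/=L; k=abs((Q-a[0])@m)<.003
        if best is None or k.sum()>best.sum(): best=k
    S=Q[best]; ce=S.mean(0); m=np.linalg.svd(S-ce)[2][2]; m*=np.sign(m[2])
    # tight in-plane rect
    yaw=np.arctan2(-m[1],-m[0]); tilt=np.arccos(m[2])
    u=np.array([np.cos(yaw)*np.cos(tilt),np.sin(yaw)*np.cos(tilt),np.sin(tilt)]); v=np.cross(m,u)
    pu=(S-ce)@u;pv=(S-ce)@v
    rect=cv2.minAreaRect(np.c_[pu,pv].astype(np.float32))
    cc=ce+u*rect[0][0]+v*rect[0][1]
    print(n,len(S),"n",m,"tilt",tilt,"yaw",np.degrees(yaw),"rect",rect,"centre",cc)
    for k,a in(("u",pu),("v",pv)): print(k,np.percentile(a,[0,.5,99.5,100]))
```

```text
s1 1822 n [-0.48271803  0.00960401  0.87572317] tilt 0.5038647199018085 yaw -1.1397893525316922 rect ((0.0060814544558525085, -0.0010156035423278809), (0.20344118773937225, 0.14811892807483673), 88.71871185302734) centre [0.61357844 0.20973836 0.11542789]
u [-0.06830184 -0.06773857  0.07955172  0.08101195]
v [-0.10174943 -0.10001949  0.09747758  0.10097078]
d1 2969 n [-0.47767407  0.0157974   0.87839509] tilt 0.4983025763769888 yaw -1.8941673474963703 rect ((-0.00010666251182556152, -0.01891915500164032), (0.15014883875846863, 0.20166490972042084), 0.7205085158348083) centre [0.61631032 0.212363   0.11558319]
u [-0.07615729 -0.07457061  0.07375556  0.07526979]
v [-0.11948229 -0.1144304   0.08022603  0.08234584]
```

```bash
cat >> h.py <<'E'
def plate(x,y,z,C=(0.615,0.211,0.115),yaw=-1.5,t=0.5):
    yw=np.radians(yaw)
    u=np.array([np.cos(yw)*np.cos(t),np.sin(yw)*np.cos(t),np.sin(t)]); v=np.array([-np.sin(yw),np.cos(yw),0]); n=np.cross(u,v)
    return np.array(C)+x*u+y*v+z*n
E
python3 - <<'E'
from h import *
for n,box,k in(("s1",(265,110,365,215),7),("d1",(200,190,310,305),5)):
    c=load(n); x0,y0,x1,y1=box
    im=cv2.imread(f"pics/{n}a.png")
    pts=dict(c1=(.075,.1,0),c2=(.075,-.1,0),c3=(-.075,.1,0),c4=(-.075,-.1,0),seat=(0,.065,.0),cu=(.024,.065,.0),cd=(-.024,.065,.0),scr=(0,-.055,.036),grip=(.07,-.055,.07),g0=(.07,-.055,.026))
    for l,p in pts.items():
        q=(proj(c,plate(*p))[0]-[x0,y0]+.5)*k
        cv2.circle(im,tuple(int(a) for a in q),3,(0,0,255),-1); cv2.putText(im,l,tuple(int(a)+4 for a in q),0,.5,(0,0,255))
    cv2.imwrite(f"pics/{n}o.png",im)
E
```

```text
(no output)
```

View pics/s1o.png

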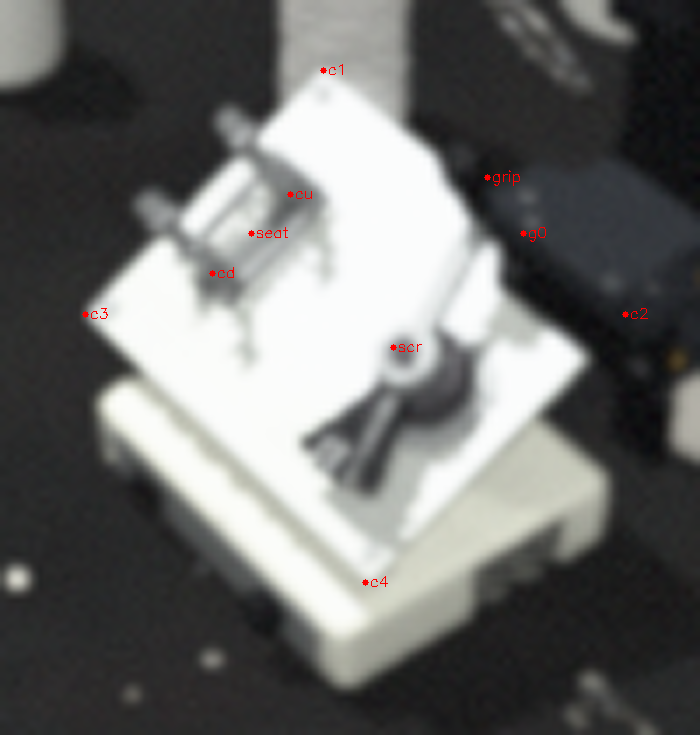

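View pics/d1o.png

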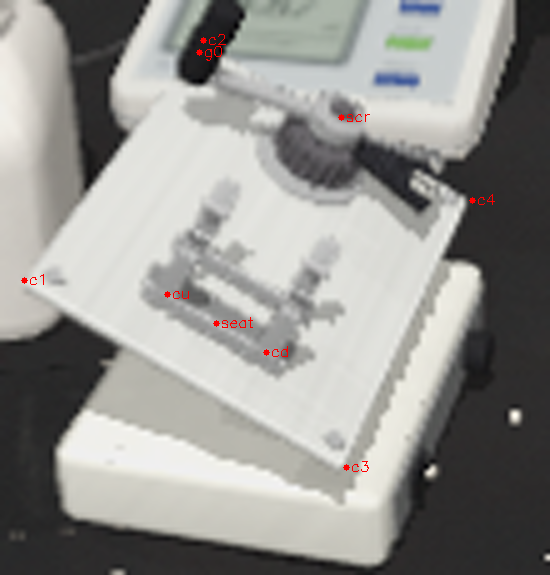

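Run:
```python
from h import *
c=load("d1"); P=full(c)
u=plate(1,0,0)-plate(0,0,0);v=plate(0,1,0)-plate(0,0,0);n=plate(0,0,1)-plate(0,0,0)
Q=P-plate(0,0,0); L=np.stack([Q@u,Q@v,Q@n],-1)
col=c["color"].max(-1)
m=(abs(L[...,0])<.12)&(abs(L[...,1]+.055)<.07)&(L[...,2]>.03)&(L[...,2]<.08)&(col<60)&(L[...,0]>.03)
S=L[m]; print(len(S)); 
for h in np.arange(.03,.075,.01):
    k=S[abs(S[:,2]-h)<.005]; 
    if len(k): print(h,len(k),k.min(0),k.max(0),k.mean(0))
# bar: bright pts at z .03-.038
m=(L[...,0]>.012)&(L[...,0]<.058)&(abs(L[...,1]+.055)<.04)&(L[...,2]>.029)&(L[...,2]<.038)
b=L[m]; print(len(b))
if len(b): print(np.polyfit(b[:,0],b[:,1],1))
b=L[(L[...,2]>.029)&(L[...,2]<.05)&(abs(L[...,0])<.03)&(abs(L[...,1]+.055)<.03)]; print('head',len(b),b.min(0),b.max(0),b.mean(0))
```

```text
115
0.03 13 [ 0.06002716 -0.03417233  0.03043668] [ 0.07178351 -0.02784508  0.03485399] [ 0.06536742 -0.03103832  0.03246078]
0.04 25 [ 0.05914603 -0.03836493  0.03534268] [ 0.0725699  -0.02686112  0.0449319 ] [ 0.06606632 -0.03063673  0.04052494]
0.05 24 [ 0.05975069 -0.03624373  0.04506666] [ 0.07320544 -0.02839927  0.05447821] [ 0.06625475 -0.03108662  0.05015926]
0.060000000000000005 25 [ 0.05897223 -0.03603602  0.05522166] [ 0.07263106 -0.02713637  0.06498225] [ 0.06559148 -0.03071701  0.06050501]
0.07 28 [ 0.05945527 -0.043128    0.06501988] [ 0.07262805 -0.02639511  0.07149366] [ 0.06630242 -0.03335413  0.06912501]
84
[ 0.3454082  -0.05879671]
head 115 [-0.02622434 -0.073166    0.02907011] [ 0.02987526 -0.04370941  0.04097841] [ 0.00642151 -0.05515618  0.03436158]
```

Run:
```python
from h import *
for p in [(.066,-.0365,.07),(.066,-.0365,.055),(.066,-.0365,.034),(.07,-.058,.055),(.068,-.005,.055),(.068,-.0405,.055),(0,.065,.028),(0,.065,.05),(.024,.065,.05),(-.024,.065,.05)]: print(p,plate(*p).round(4))
# tray things
c=load("s1");P=full(c);hsv=cv2.cvtColor(c["color"],cv2.COLOR_BGR2HSV)
d=load("d1");Pd=full(d);hd=cv2.cvtColor(d["color"],cv2.COLOR_BGR2HSV)
for n,PP,h in(("s",P,hsv),("d",Pd,hd)):
    m=((h[...,0]<18)&(h[...,1]>130)&(h[...,2]>100)&(abs(PP[...,0]-.6)<.25)&(PP[...,1]<.0)).astype(np.uint8)
    k,lab,st,ce=cv2.connectedComponentsWithStats(m)
    for i in range(1,k):
        if st[i,4]>15: q=PP[lab==i]; print(n,st[i],ce[i],q.min(0).round(4),q.max(0).round(4),q.mean(0).round(4))
    m=(PP[...,2]>.015)&(PP[...,2]<.05)&(PP[...,0]>.3)&(PP[...,0]<.6)&(PP[...,1]<-.05)&(PP[...,1]>-.3)
    q=PP[m]; print(len(q),q.min(0),q.max(0))
```

```text
(0.066, -0.0365, 0.07) [0.6384 0.1739 0.2081]
(0.066, -0.0365, 0.055) [0.6456 0.1737 0.1949]
(0.066, -0.0365, 0.034) [0.6557 0.1734 0.1765]
(0.07, -0.058, 0.055) [0.6485 0.1521 0.1968]
(0.068, -0.005, 0.055) [0.6482 0.2051 0.1959]
(0.068, -0.0405, 0.055) [0.6472 0.1696 0.1959]
(0, 0.065, 0.028) [0.6033 0.2763 0.1396]
(0, 0.065, 0.05) [0.5927 0.2766 0.1589]
(0.024, 0.065, 0.05) [0.6138 0.2761 0.1704]
(-0.024, 0.065, 0.05) [0.5717 0.2772 0.1474]
s [372 250  16  14 116] [380.28448276 257.68965517] [ 4.941e-01 -1.753e-01 -2.000e-04] [ 0.586  -0.0953  0.1223] [ 0.5146 -0.1597  0.1102]
s [358 284  10  12  55] [362.96363636 289.12727273] [ 0.4542 -0.18    0.0226] [ 0.4667 -0.1521  0.0408] [ 0.4606 -0.1685  0.0343]
1747 [ 0.3035268  -0.29931396  0.0150013 ] [ 0.59998855 -0.05054212  0.04995154]
d [321 166  11   9  80] [326.0375 170.25  ] [ 0.4989 -0.3563  0.0013] [ 0.5642 -0.1393  0.1227] [ 0.5143 -0.1525  0.1148]
d [341 194   5  11  43] [342.74418605 198.48837209] [ 0.4561 -0.16    0.0091] [ 0.4682 -0.1419  0.0395] [ 0.4617 -0.1506  0.0282]
924 [ 0.30647279 -0.29941624  0.01500085] [ 0.59998605 -0.05104258  0.0499704 ]
```

Run:
```python
from h import *
for n in("s1","d1"):
    P=full(load(n))
    for x0 in np.arange(.5,.86,.04):
        print(n,round(x0,2),[ (lambda q: round(float(np.percentile(q,97)),3) if len(q)>3 else None)(P[(P[...,0]>=x0)&(P[...,0]<x0+.04)&(P[...,1]>=y0)&(P[...,1]<y0+.05)&(P[...,2]<.4)][:,2]) for y0 in np.arange(.05,.4,.05)])
```

```text
s1 0.5 [0.003, 0.044, 0.044, 0.042, 0.039, 0.004, 0.082]
s1 0.54 [0.004, 0.121, 0.121, 0.096, 0.145, 0.094, 0.004]
s1 0.58 [0.004, 0.148, 0.156, 0.119, 0.167, 0.117, 0.004]
s1 0.62 [0.004, 0.138, 0.21, 0.141, 0.152, 0.141, None]
s1 0.66 [0.004, 0.05, 0.145, 0.151, 0.151, 0.152, None]
s1 0.7 [0.003, 0.004, 0.004, None, None, None, None]
s1 0.74 [0.122, 0.138, 0.004, 0.003, None, None, 0.171]
s1 0.78 [0.153, 0.15, None, None, None, None, 0.173]
s1 0.82 [0.144, None, None, None, None, 0.004, 0.004]
d1 0.5 [0.003, 0.037, 0.039, 0.036, 0.031, 0.002, 0.081]
d1 0.54 [0.003, 0.123, 0.119, 0.095, 0.143, 0.092, 0.002]
d1 0.58 [None, 0.151, 0.152, 0.117, 0.164, 0.112, 0.003]
d1 0.62 [None, 0.139, 0.209, 0.139, 0.155, 0.134, 0.003]
d1 0.66 [None, 0.151, 0.179, 0.151, 0.15, 0.149, 0.002]
d1 0.7 [None, None, 0.003, 0.002, 0.003, 0.003, 0.002]
d1 0.74 [0.14, 0.18, 0.136, 0.003, 0.008, 0.009, 0.008]
d1 0.78 [0.189, 0.189, 0.184, 0.008, 0.004, 0.003, 0.002]
d1 0.82 [0.187, None, 0.186, 0.114, 0.123, 0.003, 0.001]
```

Request:
{"api": "step_arm", "payload": {"slide": [[0,0,-35],[34,4,0],[34,4,0],[34,4,0],[34,4,0],[34,4,0],[35,4,0],[0,0,0],[0,0,0],[0,0,0]], "twist": [0,0,0,0,0,0,0,0,0,0], "jaw": 0, "force": 10}}

```text
time: 1.08
position: [0.6486, 0.2048, 0.2741]
tool_rot: [0.707, 0.707, -0.001, 0.0]
ft_force: [0.5, -0.2, 0.2]
grip_width: 0.0281
```

Run:
```python
from h import *
o=robot.get_obs(); print(o["time"],o["position"],o["tool_rot"],o["ft_force"],o["grip_width"])
c=cam("wrist","w2");cam("scene","s2");c=cam("side","d2"); crop(c,180,130,310,260,5,"d2a")
```

```text
1.0833 [0.64864888 0.20482494 0.27410724] [ 7.06860445e-01  7.07352755e-01 -6.25101278e-04  1.35440297e-05] [ 0.49188777 -0.20202023  0.22806861] 0.02807808059371462
```

View pics/w2.png

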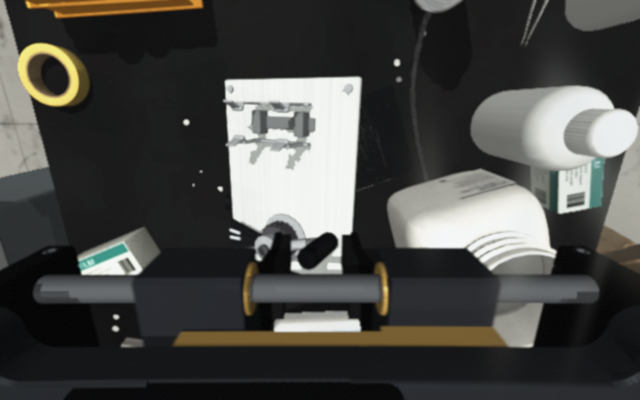

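View pics/d2a.png

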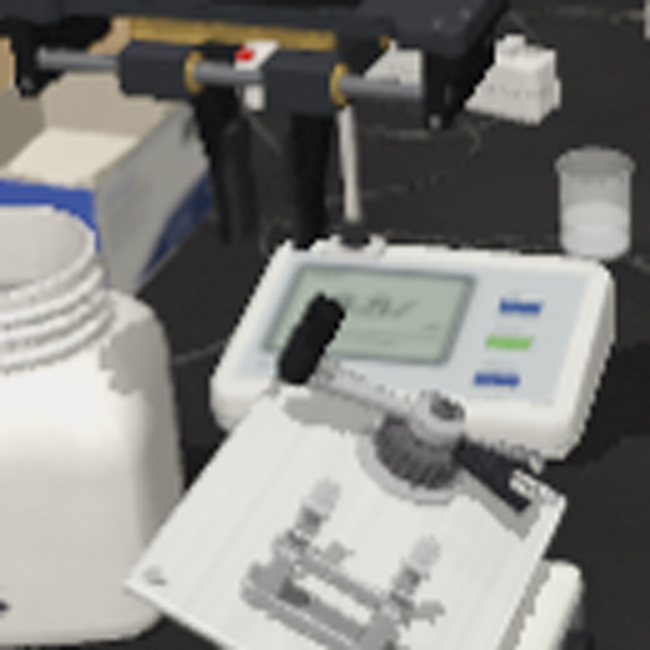

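Run:
```python
from h import *
c=load("w2")
im=c["color"].copy()
pts=dict(c1=(.075,.1,0),c3=(-.075,.1,0),cu=(.024,.065,.0),cd=(-.024,.065,.0),scr=(0,-.055,.036),gt=(.066,-.0365,.07))
x0,y0,x1,y1=200,60,400,280;k=3.5
im=cv2.resize(im[y0:y1,x0:x1],None,fx=k,fy=k,interpolation=2)
for l,p in pts.items():
    q=(proj(c,plate(*p))[0]-[x0,y0]+.5)*k
    cv2.circle(im,tuple(int(a) for a in q),3,(0,0,255),-1)
cv2.imwrite("pics/w2o.png",im)
P=full(c); u=plate(1,0,0)-plate(0,0,0);v=plate(0,1,0)-plate(0,0,0);n=plate(0,0,1)-plate(0,0,0)
Q=P-plate(0,0,0); L=np.stack([Q@u,Q@v,Q@n],-1)
m=(abs(L[...,2])<.006)&(c["color"].min(-1)>150)&(abs(L[...,0])<.1)&(L[...,1]>-.1)&(L[...,1]<.12)
S=P[m]; ce=S.mean(0); nn=np.linalg.svd(S-ce)[2][2]; nn*=np.sign(nn[2]); print("n",nn,np.arccos(nn[2]),"off",L[m][:,2].mean())
l=L[m]
# edges: per v bin left/right u
for y in np.arange(-.04,.1,.02):
    k=abs(l[:,1]-y)<.01; print(round(y,2),l[k,0].min().round(4),l[k,0].max().round(4))
print("top",[(l[abs(l[:,0]-x)<.01,1].max().round(4)) for x in np.arange(-.06,.07,.02)])
# clip parts
m=(L[...,2]>.012)&(L[...,2]<.055)&(abs(L[...,0])<.05)&(L[...,1]>.03)&(L[...,1]<.11)
print(m.sum(), L[m].min(0),L[m].max(0),L[m].mean(0))
m=(L[...,2]>.035)&(L[...,2]<.055)&(abs(L[...,0])<.05)&(L[...,1]>.02)&(L[...,1]<.11)
for q in L[m].round(3)[::6]: print(q)
```

```text
n [-0.47971929  0.01017085  0.87736307] 0.5004576331873622 off -0.001496438349515807
-0.04 -0.0753 0.075
-0.02 -0.0749 0.0755
0.0 -0.0752 0.0753
0.02 -0.0755 0.0751
0.04 -0.075 0.0754
0.06 -0.0753 0.0749
0.08 -0.074 0.0752
0.1 -0.0747 0.0748
top [np.float64(0.0973), np.float64(0.098), np.float64(0.0978), np.float64(0.0983), np.float64(0.0983), np.float64(0.0984), np.float64(0.0985)]
1204 [-0.02927101  0.0385056   0.01200224] [0.03098787 0.07787583 0.04985148] [0.00333403 0.0581686  0.03037907]
[-0.028  0.077  0.049]
[-0.022  0.077  0.048]
[0.022 0.078 0.048]
[0.027 0.078 0.047]
[-0.024  0.076  0.049]
[-0.02   0.076  0.045]
[0.023 0.077 0.049]
[0.029 0.077 0.049]
[-0.023  0.075  0.048]
[-0.02   0.076  0.045]
[0.026 0.076 0.05 ]
[0.028 0.076 0.045]
[-0.022  0.075  0.046]
[0.02  0.076 0.047]
[0.026 0.076 0.047]
[0.027 0.076 0.035]
[-0.022  0.074  0.044]
[-0.023  0.074  0.035]
[0.022 0.075 0.046]
[0.028 0.075 0.046]
[-0.028  0.073  0.042]
[-0.021  0.073  0.042]
[-0.02   0.073  0.036]
[0.024 0.074 0.045]
[0.028 0.074 0.043]
[-0.027  0.072  0.04 ]
[-0.02   0.072  0.04 ]
[0.022 0.073 0.044]
[... 850 characters left out ...]
047 0.039]
[-0.025  0.042  0.045]
[-0.019  0.043  0.044]
[0.02  0.045 0.039]
[0.025 0.046 0.038]
[0.03  0.046 0.037]
[-0.023  0.042  0.044]
[-0.024  0.041  0.035]
[0.024 0.045 0.039]
[0.03  0.045 0.039]
[-0.024  0.041  0.047]
[-0.02   0.041  0.045]
[0.024 0.044 0.042]
[0.027 0.044 0.039]
[-0.027  0.04   0.048]
[-0.021  0.04   0.047]
[0.021 0.043 0.042]
[0.026 0.044 0.042]
[-0.028  0.039  0.049]
[-0.021  0.039  0.048]
[0.021 0.043 0.044]
[0.027 0.043 0.044]
[0.028 0.042 0.035]
[0.022 0.042 0.047]
[0.027 0.042 0.046]
[0.027 0.041 0.035]
[0.025 0.042 0.048]
[0.029 0.042 0.044]
[0.023 0.041 0.048]
[0.028 0.041 0.047]
[0.022 0.04  0.048]
[0.028 0.04  0.048]
[0.023 0.039 0.049]
[0.028 0.039 0.047]
```

View pics/w2o.png

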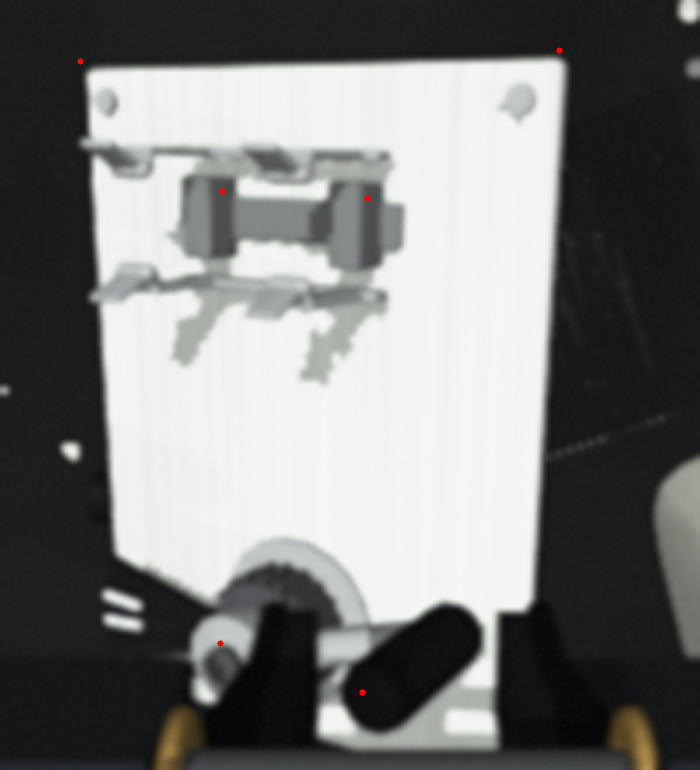

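Run:
```python
from h import *
u=plate(1,0,0)-plate(0,0,0);v=plate(0,1,0)-plate(0,0,0);n=plate(0,0,1)-plate(0,0,0)
for s in("w2","d2","s2","d1","s1"):
    c=load(s);P=full(c);Q=P-plate(0,0,0); L=np.stack([Q@u,Q@v,Q@n],-1)
    box=(abs(L[...,0])<.045)&(L[...,1]>.02)&(L[...,1]<.12)
    for a,b in((.010,.018),(.034,.040),(.040,.046),(.046,.054)):
      for side,xs in(("dn",(-.035,-.012)),("up",(.012,.035))):
        l=L[box&(L[...,2]>a)&(L[...,2]<b)&(L[...,0]>xs[0])&(L[...,0]<xs[1])]
        if not len(l): continue
        left=l[l[:,1]>.06]; right=l[l[:,1]<=.06]
        print(s,side,a,len(left),len(right),"L",left.mean(0).round(4) if len(left) else '', "R",right.mean(0).round(4) if len(right) else '', "range",l[:,1].min().round(4),l[:,1].max().round(4))
```

```text
w2 dn 0.01 131 158 L [-0.0222  0.0678  0.0121] R [-0.0223  0.0512  0.0124] range 0.04 0.0771
w2 up 0.01 148 186 L [0.0253 0.0673 0.0122] R [0.0247 0.0514 0.0125] range 0.04 0.0773
w2 dn 0.034 74 67 L [-0.022   0.0722  0.037 ] R [-0.0218  0.0445  0.0375] range 0.0397 0.0766
w2 up 0.034 85 81 L [0.0258 0.0719 0.0374] R [0.0256 0.0452 0.0377] range 0.0401 0.0767
w2 dn 0.04 45 46 L [-0.0228  0.0732  0.0426] R [-0.0229  0.0428  0.0429] range 0.0401 0.0763
w2 up 0.04 55 57 L [0.025  0.0737 0.0432] R [0.0246 0.0429 0.0432] range 0.0401 0.0765
w2 dn 0.046 34 34 L [-0.0231  0.076   0.048 ] R [-0.0233  0.04    0.0475] range 0.0385 0.0771
w2 up 0.046 45 41 L [0.0244 0.0766 0.0479] R [0.0242 0.0402 0.0478] range 0.0387 0.0779
d2 dn 0.01 19 6 L [-0.0227  0.0774  0.013 ] R [-0.0156  0.0473  0.0122] range 0.0421 0.0792
d2 up 0.01 24 6 L [0.0241 0.0779 0.0132] R [0.0187 0.0432 0.0115] range 0.0415 0.081
d2 dn 0.034 18 7 L [-0.0229  0.0748  0.0368] R [-0.0229  0.0478  0.0371] range 0.0456 0.0801
d2 up 0.034 18 9 L [0.0245 0.0758 0.0374] R [0.0247 0.0477 0.0382] range 0.0437 0.0796
d2 dn 0.04 7 23 L [
[... 1747 characters left out ...]
12 14 L [-0.0239  0.0751  0.0136] R [-0.0245  0.0429  0.0136] range 0.0382 0.0794
s1 up 0.01 11 10 L [0.0209 0.0741 0.0142] R [0.0215 0.0435 0.0129] range 0.0403 0.0767
s1 dn 0.034 1 6 L [-0.0195  0.0714  0.0397] R [-0.0245  0.0422  0.0371] range 0.0402 0.0714
s1 up 0.034 1 9 L [0.0265 0.0718 0.0383] R [0.0221 0.0421 0.0374] range 0.0379 0.0718
s1 dn 0.04 8 5 L [-0.0259  0.0723  0.0428] R [-0.0249  0.0447  0.0413] range 0.0423 0.0745
s1 up 0.04 9 3 L [0.0227 0.0718 0.043 ] R [0.0224 0.0444 0.0424] range 0.0428 0.0756
s1 dn 0.046 7 5 L [-0.0248  0.0758  0.0497] R [-0.0253  0.0414  0.0491] range 0.0399 0.0812
s1 up 0.046 7 2 L [0.024  0.0767 0.0485] R [0.0215 0.0402 0.0508] range 0.0398 0.0787
```

Request:
{"api": "step_arm", "payload": {"slide": [[0,0,24],[0,0,24],[0,0,24],[0,0,0],[0,0,0],[0,0,0]], "twist": [0,0,0,0,0,0]}}

```text
time: 1.73
position: [0.65, 0.2043, 0.2039]
tool_rot: [0.708, 0.707, 0.001, 0.001]
ft_force: [0.5, 0.8, 0.3]
grip_width: 0.0007
```

Run:
```python
from h import *
o=robot.get_obs(); print(o["time"],o["position"],o["tool_rot"],o["ft_force"],o["moment"],o["grip_width"])
c=cam("wrist","w3"); crop(c,180,170,420,290,3.3,"w3a"); 
c=cam("side","d3"); crop(c,190,150,310,270,5,"d3a")
```

```text
1.7333 [0.65004604 0.20434073 0.20390727] [7.07545079e-01 7.06667410e-01 8.58883949e-04 6.28941695e-04] [0.52450224 0.8052495  0.29416707] [ 0.01207776 -0.02633177 -0.02723186] 0.0007381598748611979
```

View pics/w3a.png

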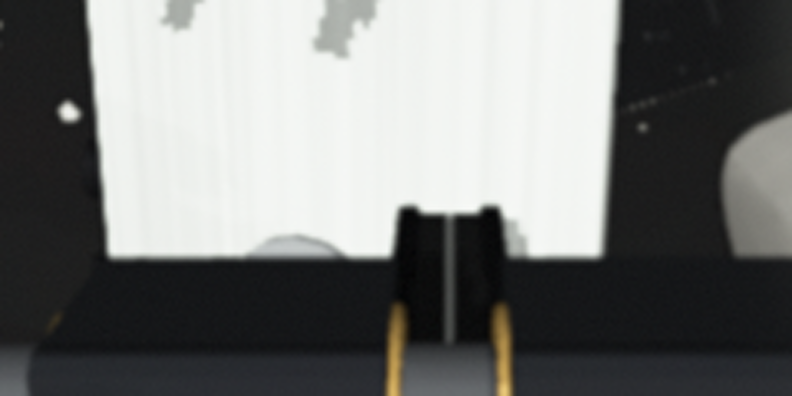

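View pics/d3a.png

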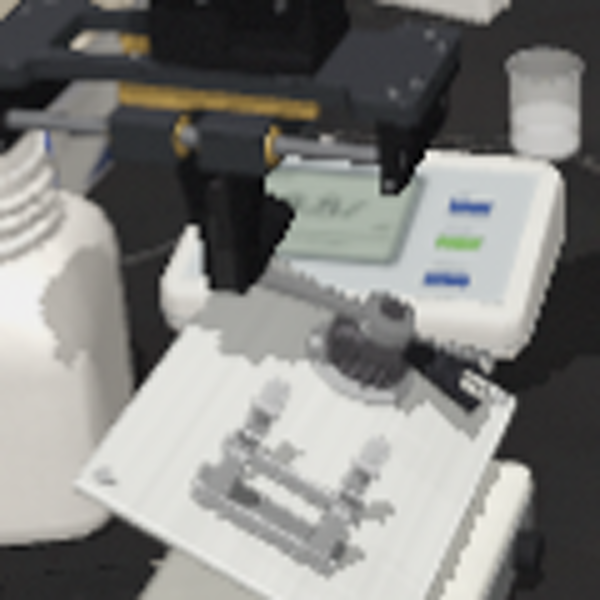

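Request:
{"api": "step_arm", "payload": {"slide": [[-5,0,0],[-5,0,0],[-3,0,0],[0,0,0]], "twist": [0,0,0,0]}}

```text
time: 2.17
position: [0.6493, 0.1912, 0.2032]
tool_rot: [0.707, 0.707, 0.0, 0.0]
ft_force: [-0.2, 0.7, 0.6]
grip_width: 0.0005
```

Request:
{"api": "step_arm", "payload": {"slide": [[-4,0,0],[-4,0,0],[0,0,0],[0,0,0]], "twist": [0,0,0,0]}}

```text
time: 2.5
position: [0.6501, 0.1848, 0.2034]
tool_rot: [0.707, 0.707, 0.002, 0.0]
ft_force: [2.7, 4.7, 2.7]
grip_width: 0.0004
```

Run:
```python
from h import *
o=robot.get_obs(); print(o["time"],o["position"],o["ft_force"])
```

```text
2.5 [0.65012059 0.18482492 0.20339648] [2.68904633 4.72611019 2.70894073]
```

Request:
{"api": "step_arm", "payload": {"slide": [[-4,0,0],[-4,0,0],[-4,0,0],[0,0,0],[0,0,0]], "twist": [0,0,0,0,0]}}

```text
time: 2.92
position: [0.6515, 0.1748, 0.2043]
tool_rot: [0.707, 0.707, 0.005, 0.001]
ft_force: [5.3, 8.6, 4.4]
grip_width: 0.0007
```

Run:
```python
from h import *
o=robot.get_obs(); print(o["time"],o["position"],o["ft_force"])
c=cam("scene","s4"); crop(c,265,110,365,215,7,"s4a")
c=cam("side","d4"); crop(c,190,150,310,270,5,"d4a")
cam("wrist","w4")
```

```text
2.9167 [0.65151661 0.17482792 0.20434612] [5.32774492 8.61735782 4.3721547 ]
```

View pics/d4a.png

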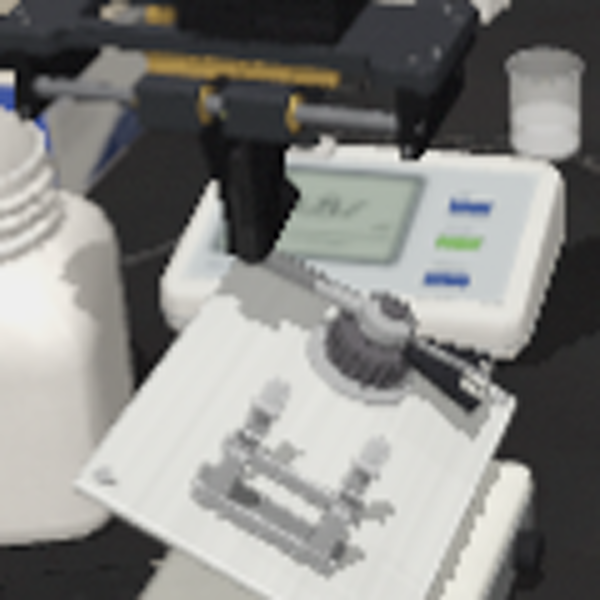

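View pics/s4a.png

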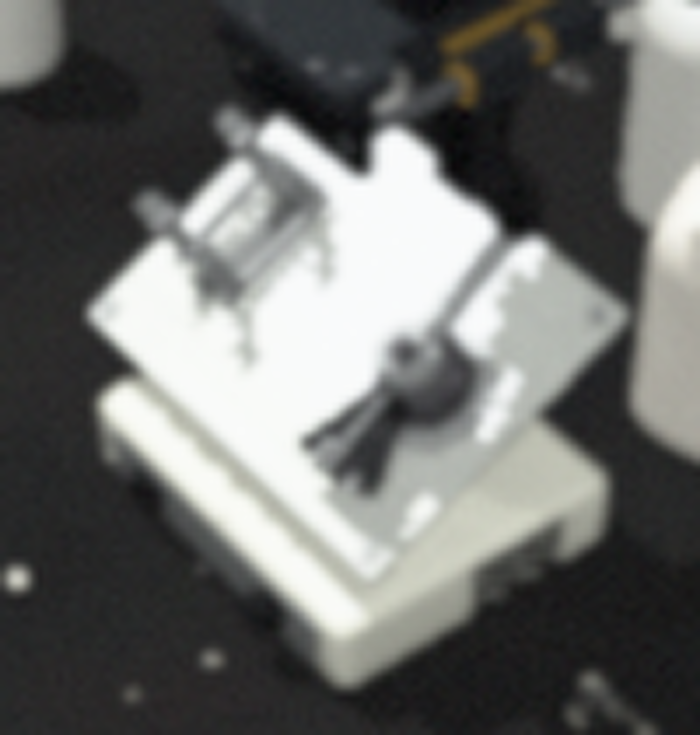

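Request:
{"api": "step_arm", "payload": {"slide": [[-4,0,0],[-3,0,0],[0,0,0],[0,0,0],[0,0,0]], "twist": [0,0,0,0,0]}}

```text
time: 3.48
position: [0.6522, 0.1691, 0.2049]
tool_rot: [0.707, 0.707, 0.006, 0.001]
ft_force: [4.4, 11.5, 4.2]
grip_width: 0.0005
```

Run:
```python
from h import *
o=robot.get_obs(); print(o["time"],o["position"],o["ft_force"],o["tool_rot"])
F=-o["ft_force"];u=plate(1,0,0)-plate(0,0,0);v=plate(0,1,0)-plate(0,0,0)
print("Fu,Fv",F@u,F@v)
c=cam("scene","s5"); crop(c,300,150,350,195,14,"s5a")
c=cam("side","d5"); crop(c,235,195,310,245,10,"d5a")
```

```text
3.4833 [0.65223121 0.16908063 0.20486473] [ 4.3966032  11.47083926  4.22460446] [0.70712517 0.70706223 0.00603715 0.00073476]
Fu,Fv -5.618930308350916 -11.58199814304654
```

View pics/d5a.png

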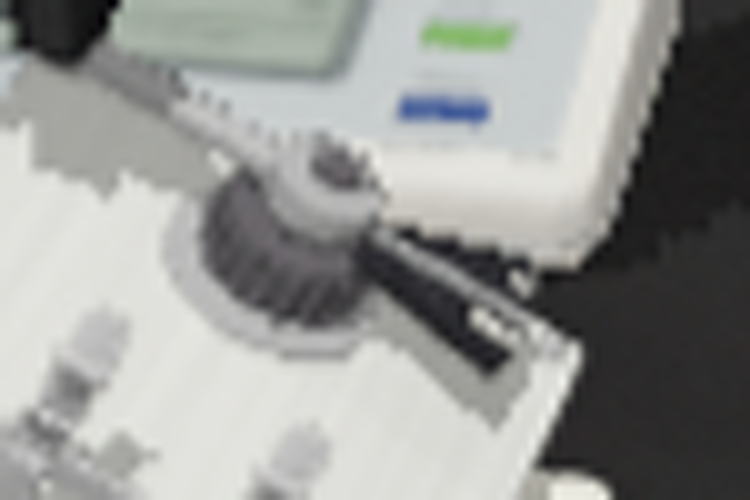

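View pics/s5a.png

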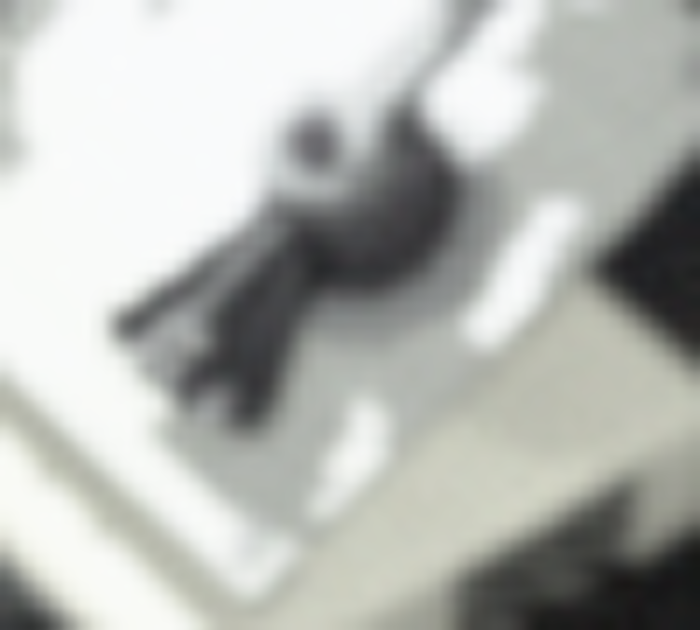

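Request:
{"api": "step_arm", "payload": {"slide": [[0,0,0],[0,0,0],[0,0,0],[0,0,0],[0,0,0],[0,0,0],[0,0,0],[0,0,0],[0,0,0],[0,0,0],[0,0,0],[0,0,0],[0,0,0],[0,0,0],[0,0,0]], "twist": [0,0,0,0,0,0,0,0,0,0,0,0,0,0,0]}}

```text
time: 4.83
position: [0.6522, 0.1692, 0.2049]
tool_rot: [0.707, 0.707, 0.006, 0.001]
ft_force: [3.7, 11.3, 4.1]
grip_width: 0.0003
```

Run:
```python
from h import *
o=robot.get_obs(); print(o["time"],o["position"],o["ft_force"])
c=cam("scene","s6")
P=full(c);u=plate(1,0,0)-plate(0,0,0);v=plate(0,1,0)-plate(0,0,0);n=plate(0,0,1)-plate(0,0,0)
for s in("s1","s6"):
    c=load(s)
    # rectified top view of sector plane z=.028
    X,Y=np.meshgrid(np.linspace(-.08,.0,320),np.linspace(-.01,-.10,360))
    q=np.array([proj(c,plate(x,y,.031))[0] for x,y in zip(X.ravel(),Y.ravel())]).astype(np.float32).reshape(360,320,2)
    im=cv2.remap(c["color"],q[...,0],q[...,1],cv2.INTER_CUBIC); cv2.imwrite(f"pics/top_{s}.png",im)
a=[cv2.imread(f"pics/top_{s}.png") for s in("s1","s6")]; cv2.imwrite("pics/top.png",np.hstack(a))
```

```text
4.8333 [0.65222168 0.16916637 0.20485761] [ 3.68833055 11.3071705   4.07396136]
```

View pics/top.png

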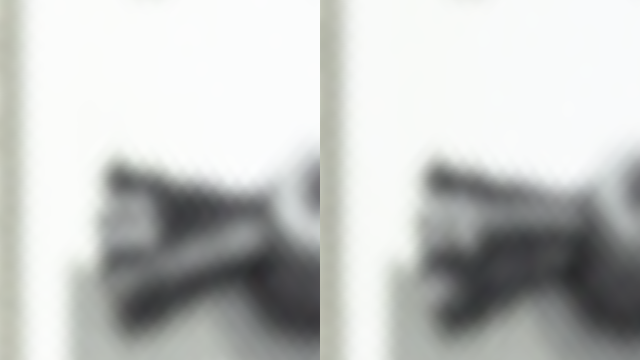

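Request:
{"api": "step_arm", "payload": {"slide": [[5,0,0],[6,0,0],[7,0,0],[10,0,0],[12,0,0],[10,0,-20],[0,0,-40],[0,0,-35],[0,0,0],[0,0,0]], "twist": [0,0,0,0,0,0,0,0,0,0]}}

```text
time: 5.72
position: [0.6498, 0.2153, 0.3003]
tool_rot: [0.707, 0.707, 0.001, 0.002]
ft_force: [0.1, 0.6, -0.5]
grip_width: 0.0002
```

Run:
```python
from h import *
o=robot.get_obs(); print(o["time"],o["position"],o["ft_force"],o["q"],o["tool_rot"])
c=cam("scene","s7"); c=cam("side","d7"); 
u=plate(1,0,0)-plate(0,0,0);v=plate(0,1,0)-plate(0,0,0);n=plate(0,0,1)-plate(0,0,0)
P=full(c);Q=P-plate(0,0,0); L=np.stack([Q@u,Q@v,Q@n],-1)
col=c["color"].max(-1)
m=(abs(L[...,0])<.12)&(abs(L[...,1]+.055)<.07)&(L[...,2]>.038)&(L[...,2]<.068)&(col<60)&(L[...,0]>.03)
S=L[m]; print(len(S),S.mean(0),S.max(0))
for s in("s7",):
    c=load(s)
    X,Y=np.meshgrid(np.linspace(-.08,.0,320),np.linspace(-.01,-.10,360))
    q=np.array([proj(c,plate(x,y,.031))[0] for x,y in zip(X.ravel(),Y.ravel())]).astype(np.float32).reshape(360,320,2)
    cv2.imwrite("pics/top7.png",np.hstack([cv2.imread("pics/top_s1.png"),cv2.remap(c["color"],q[...,0],q[...,1],cv2.INTER_CUBIC)]))
```

```text
5.7167 [0.64983474 0.21525323 0.30025447] [ 0.11161347  0.61171014 -0.50062139] [ 1.57509216e-01  5.56354762e-01  1.20109895e+00 -1.21341883e-03
  1.37958601e+00  1.57395006e-01] [0.70698386 0.70722577 0.00149211 0.00181962]
73 [ 0.06590825 -0.03077289  0.05312836] [ 0.07323955 -0.02693039  0.06798098]
```

View pics/top7.png

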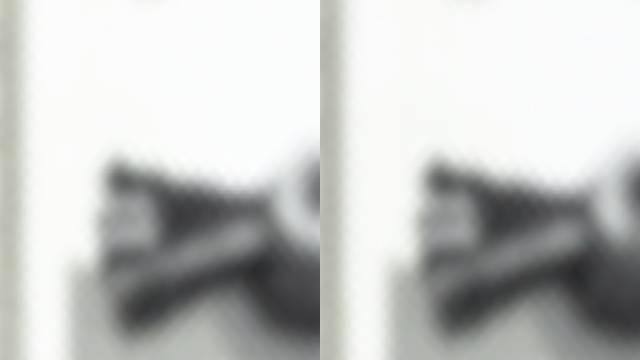

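Request:
{"api": "step_arm", "payload": {"slide": [[-31,-21,0],[-31,-21,0],[-31,-21,0],[-31,-21,0],[-31,-21,0],[-31,-21,0],[-31,-21,0],[-31,-21,0],[-31,-21,0],[-31,-21,0],[-31,-21,0],[-31,-21,0],[0,0,0]], "twist": [0,0,0,0,0,0,0,0,0,0,0,0,0], "jaw": 60}}

```text
time: 6.9
position: [0.3929, -0.1609, 0.2958]
tool_rot: [0.71, 0.705, -0.002, -0.002]
ft_force: [0.2, 0.2, 0.5]
grip_width: 0.0599
```

Request:
{"api": "step_arm", "payload": {"slide": [[0,0,0],[0,0,0],[0,0,0],[0,0,0],[0,0,0],[0,0,0],[0,0,0],[0,0,0],[0,0,0],[0,0,0],[0,0,0],[0,0,0],[0,0,0],[0,0,0],[0,0,0]], "twist": [-7,-7,-7,-7,-7,-7,-7,-7,-7,-7,-7,-7,-6,0,0]}}

```text
time: 8.15
position: [0.3964, -0.1561, 0.2964]
tool_rot: [0.001, 1.0, 0.001, -0.001]
ft_force: [-0.4, 0.6, -0.2]
grip_width: 0.0601
```

Run:
```python
from h import *
o=robot.get_obs(); print(o["time"],o["position"],o["ft_force"],o["q"],R.from_quat(o["tool_rot"]).as_matrix().round(3))
c=cam("wrist","w8")
```

```text
8.15 [ 0.39635674 -0.15607746  0.2963588 ] [-0.35005403  0.55547698 -0.16156757] [-6.38733185e-01  1.78912379e-01  1.82511026e+00 -2.87517671e-05
  1.14099607e+00 -2.20708417e+00] [[-1.     0.002 -0.003]
 [ 0.002  1.     0.002]
 [ 0.003  0.002 -1.   ]]
```

View pics/w8.png

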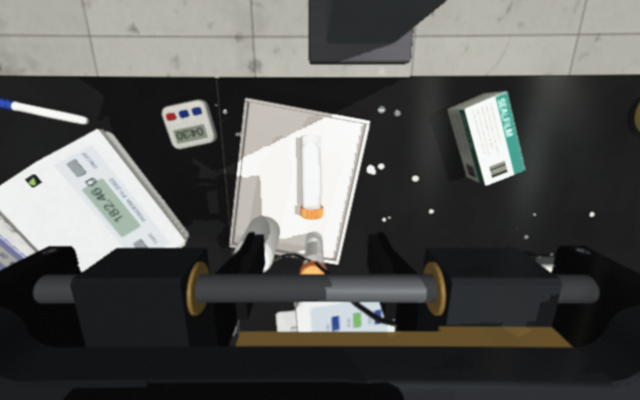

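Run:
```python
from h import *
c=load("w8"); P=full(c); hs=cv2.cvtColor(c["color"],cv2.COLOR_BGR2HSV)
m=(P[...,2]>.016)&(P[...,2]<.045); m[:, :285]=0; m[:,345:]=0; m[:125]=0; m[222:]=0
cap=m&(hs[...,1]>120)
q=P[m]; print(m.sum(),q.min(0),q.max(0))
rect=cv2.minAreaRect(q[:,:2].astype(np.float32)); print(rect)
print("cap",cap.sum(),P[cap].min(0),P[cap].max(0),P[cap].mean(0))
# per-x centre
for x in np.arange(.34,.48,.01):
    k=q[abs(q[:,0]-x)<.005]
    if len(k)>5: print(round(x,3),len(k),k[:,1].min().round(4),k[:,1].max().round(4),k[:,2].max().round(4))
for n in("s1","d1"):
    d=load(n);PP=full(d);m2=(PP[...,2]>.018)&(PP[...,2]<.045)&(PP[...,0]>.33)&(PP[...,0]<.475)&(abs(PP[...,1]+.16)<.04)
    q=PP[m2];print(n,len(q),cv2.minAreaRect(q[:,:2].astype(np.float32)))
crop(c,225,90,385,275,4,"w8a")
```

```text
1695 [ 0.35345138 -0.17875055  0.01644622] [ 0.46921671 -0.14660941  0.03800113]
((0.41129329800605774, -0.163283109664917), (0.11569909751415253, 0.03214426338672638), 0.7896665334701538)
cap 180 [ 0.45456939 -0.17702935  0.02436327] [ 0.46744752 -0.14673498  0.03800113] [ 0.4608233  -0.16189458  0.03341833]
0.35 31 -0.1769 -0.1511 0.031
0.36 146 -0.1772 -0.1511 0.0322
0.37 153 -0.1757 -0.1497 0.0323
0.38 146 -0.1758 -0.1497 0.0329
0.39 149 -0.1761 -0.1497 0.0331
0.4 145 -0.1762 -0.1482 0.0337
0.41 148 -0.1765 -0.1482 0.0334
0.42 146 -0.1766 -0.1482 0.0339
0.43 143 -0.1768 -0.1482 0.0341
0.44 128 -0.1754 -0.1496 0.0345
0.45 148 -0.1784 -0.1466 0.0369
0.46 160 -0.1788 -0.1467 0.038
0.47 52 -0.1786 -0.1468 0.0372
s1 571 ((0.40994030237197876, -0.1653384566307068), (0.1150311604142189, 0.033530090004205704), 1.614491581916809)
d1 311 ((0.41187599301338196, -0.15944790840148926), (0.11561910808086395, 0.031893834471702576), 1.6875911951065063)
```

View pics/w8a.png

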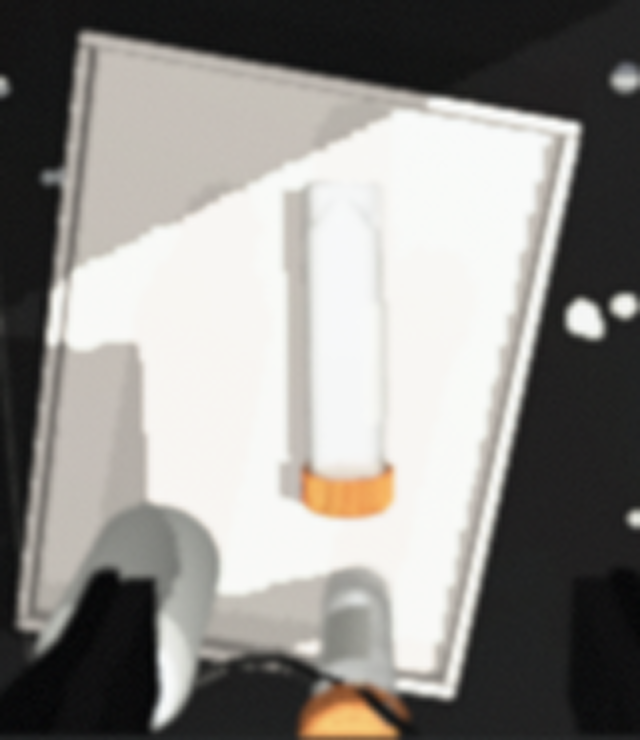

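Request:
{"api": "step_arm", "payload": {"slide": [[-3,-7,30],[0,0,38],[0,0,38],[0,0,38],[0,0,38],[0,0,30],[0,0,20],[0,0,14],[0,0,0],[0,0,0]], "twist": [0,0,0,0,0,0,0,0,0,0]}}

```text
time: 9.03
position: [0.3995, -0.1635, 0.0508]
tool_rot: [0.001, 1.0, 0.001, -0.001]
ft_force: [-0.7, -0.3, 0.2]
grip_width: 0.0597
```

Run:
```python
from h import *
o=robot.get_obs(); print(o["time"],o["position"],o["ft_force"])
c=cam("wrist","w9")
```

```text
9.0333 [ 0.39954169 -0.16352008  0.05082416] [-0.66627083 -0.33964809  0.16543557]
```

View pics/w9.png

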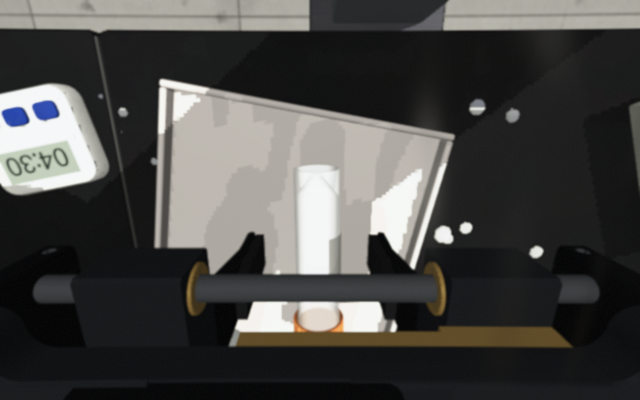

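Request:
{"api": "step_arm", "payload": {"slide": [[0,0,10],[0,0,10],[0,0,0],[0,0,0],[0,0,0],[0,0,0],[0,0,0],[0,0,0]], "twist": [0,0,0,0,0,0,0,0], "jaw": 15, "force": 10}}

```text
time: 9.75
position: [0.4004, -0.1643, 0.0322]
tool_rot: [0.0, 1.0, -0.0, 0.001]
ft_force: [-0.4, 0.3, 5.3]
grip_width: 0.0274
```

Run:
```python
from h import *
o=robot.get_obs(); print(o["time"],o["position"],o["ft_force"],o["grip_width"])
```

```text
9.75 [ 0.40040803 -0.16425522  0.03223557] [-0.40814714  0.26724515  5.29333522] 0.02738285008835918
```

Request:
{"api": "step_arm", "payload": {"slide": [[0,0,0],[0,0,2],[0,0,2],[0,0,0],[0,0,0]], "twist": [0,0,0,0,0], "jaw": 40}}

```text
time: 10.17
position: [0.3997, -0.1638, 0.0272]
tool_rot: [0.0, 1.0, 0.0, -0.0]
ft_force: [-0.3, -0.0, 0.6]
grip_width: 0.0396
```

Request:
{"api": "step_arm", "payload": {"slide": [[0,0,0],[0,0,0],[0,0,0],[0,0,0],[0,0,0]], "twist": [0,0,0,0,0], "jaw": 15, "force": 10}}

```text
time: 10.58
position: [0.3999, -0.1639, 0.0275]
tool_rot: [0.0, 1.0, 0.0, -0.0]
ft_force: [0.6, 0.3, -0.5]
grip_width: 0.0274
```

Run:
```python
from h import *
o=robot.get_obs(); print(o["time"],o["position"],o["ft_force"],o["grip_width"])
```

```text
10.5833 [ 0.39993875 -0.1639317   0.02754284] [ 0.56603154  0.34396138 -0.50998186] 0.027380014703472202
```

Request:
{"api": "step_arm", "payload": {"slide": [[0,0,-10],[0,0,-20],[0,0,-35],[0,0,-35],[0,0,-35],[0,0,-25],[0,0,-10],[0,0,0]], "twist": [0,0,0,0,0,0,0,0]}}

```text
time: 11.25
position: [0.4012, -0.1648, 0.2001]
tool_rot: [-0.0, 1.0, -0.002, 0.003]
ft_force: [-1.1, 0.4, -1.5]
grip_width: 0.0273
```

Request:
{"api": "step_arm", "payload": {"slide": [[-5,18,0],[-10,35,0],[-10,35,0],[-10,35,0],[-10,35,0],[-10,35,0],[-10,35,0],[-10,35,0],[-10,35,0],[-10,35,0],[-8,30,0],[-2,12,0],[0,0,0],[0,0,0]], "twist": [0,0,0,0,0,0,0,0,0,0,0,0,0,0]}}

```text
time: 12.42
position: [0.5037, 0.2109, 0.1961]
tool_rot: [-0.001, 1.0, -0.001, -0.002]
ft_force: [0.1, -0.3, -1.4]
grip_width: 0.0273
```

Run:
```python
from h import *
o=robot.get_obs(); print(o["time"],o["position"],o["ft_force"],o["grip_width"],o["q"])
cam("wrist","w10")
c=cam("side","d10"); crop(c,200,100,440,280,3.3,"d10a")
```

```text
12.4167 [0.50367748 0.21086736 0.19607099] [ 0.0935492  -0.26132352 -1.39128859] 0.027298470421682566 [ 1.92146905e-01  4.80457132e-01  1.67410588e+00 -8.24732385e-04
  9.90603231e-01 -1.37989300e+00]
```

View pics/w10.png

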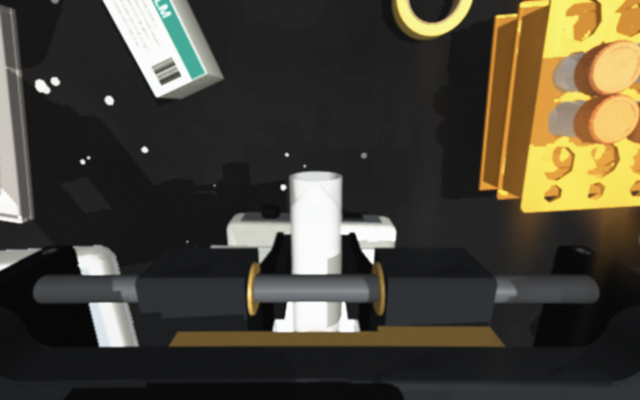

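View pics/d10a.png

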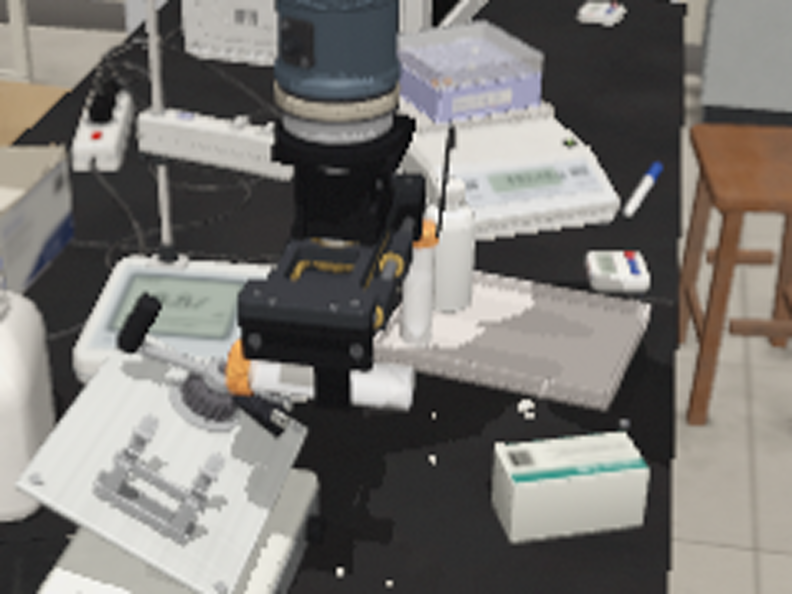

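Request:
{"api": "step_arm", "payload": {"slide": [[-1,0,30],[0,0,35],[0,0,25],[0,0,5],[0,0,5],[0,0,5],[0,0,0]], "twist": [0,0,0,0,0,0,0]}}

```text
time: 13.1
position: [0.5061, 0.2104, 0.0929]
tool_rot: [0.0, 1.0, -0.0, 0.0]
ft_force: [-1.2, 0.2, 0.4]
grip_width: 0.0274
```

Request:
{"api": "step_arm", "payload": {"slide": [[0,0,4],[0,0,4],[0,0,2],[0,0,0],[0,0,0]], "twist": [0,0,0,0,0]}}

```text
time: 13.52
position: [0.5068, 0.2113, 0.0829]
tool_rot: [-0.0, 1.0, 0.0, 0.001]
ft_force: [-0.1, -0.3, 0.6]
grip_width: 0.0275
```

Run:
```python
from h import *
o=robot.get_obs(); print(o["time"],o["position"],o["ft_force"],o["moment"],o["grip_width"])
c=cam("side","d11"); crop(c,200,130,360,280,5,"d11a")
```

```text
13.5167 [0.50675384 0.2112586  0.08293454] [-0.08425641 -0.27016503  0.62009252] [ 0.09634125 -0.06890543  0.04285438] 0.02750614279803316
```

View pics/d11a.png

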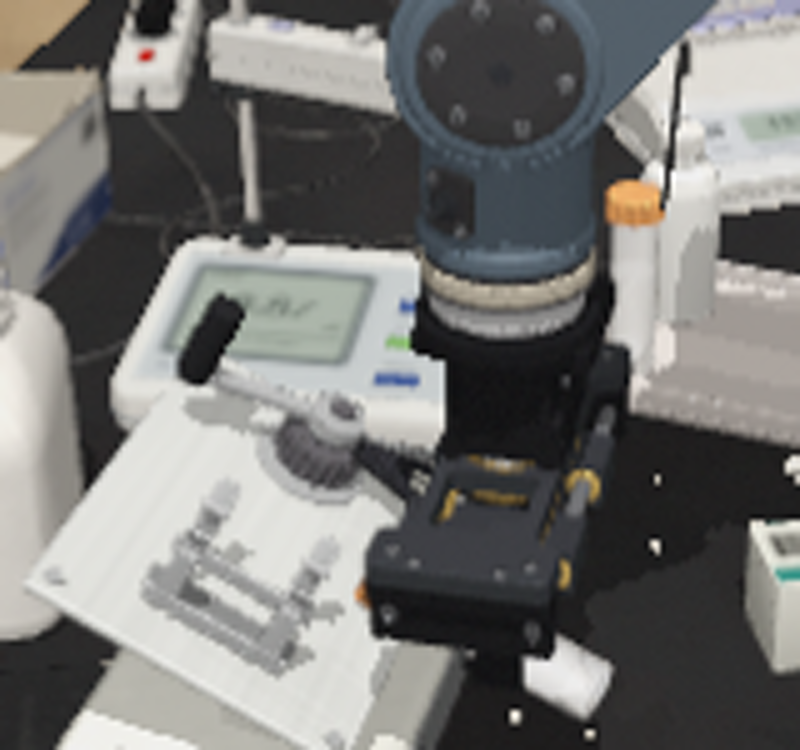

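Request:
{"api": "step_arm", "payload": {"slide": [[0,0,2],[0,0,1.5],[0,0,0],[0,0,0]], "twist": [0,0,0,0]}}

```text
time: 13.9
position: [0.5059, 0.2111, 0.0789]
tool_rot: [-0.0, 1.0, 0.0, -0.0]
ft_force: [-0.1, 0.3, 0.7]
grip_width: 0.0273
```

Request:
{"api": "step_arm", "payload": {"slide": [[0,0,-10],[0,0,-30],[0,0,-40],[0,0,-40],[0,0,-20],[0,0,0],[0,0,0]], "twist": [0,0,0,0,0,0,0], "force": 20}}

```text
time: 14.48
position: [0.5062, 0.2112, 0.2208]
tool_rot: [-0.0, 1.0, 0.0, 0.001]
ft_force: [-0.2, -0.7, -0.1]
grip_width: 0.0272
```

Run:
```python
from h import *
o=robot.get_obs(); print(o["time"],o["position"],o["ft_force"],o["moment"],o["grip_width"])
c=cam("side","d12"); crop(c,200,90,360,240,5,"d12a"); cam("wrist","w12"); cam("scene","s12")
# barrel axis (below/foot part) in side: white points near y .21
for n in("d12","s12","w12"):
    c=load(n);P=full(c);p=o["position"]
    m=(abs(P[...,0]-p[0])<.1)&(abs(P[...,1]-p[1])<.022)&(abs(P[...,2]-p[2])<.06)&(c["color"].min(-1)>110)
    S=P[m]; 
    if len(S)>20:
        ce=S.mean(0); d=np.linalg.svd(S-ce)[2][0]; print(n,len(S),ce,d,np.arctan(d[2]/d[0]))
```

```text
14.4833 [0.50624426 0.21115576 0.22075848] [-0.15933531 -0.73849746 -0.11497934] [ 0.13205541 -0.08999078  0.02310523] 0.02720046555339673
d12 310 [0.49056889 0.22146968 0.2089699 ] [-0.91567957 -0.05371684 -0.39830319] 0.41029415187608576
s12 200 [0.47982724 0.20475443 0.20802223] [-0.77629016  0.0235648  -0.62993514] 0.6816950165249122
w12 6517 [0.49399115 0.21077275 0.21733007] [0.84670981 0.00386552 0.53204094] 0.5610138456757701
```

View pics/d12a.png

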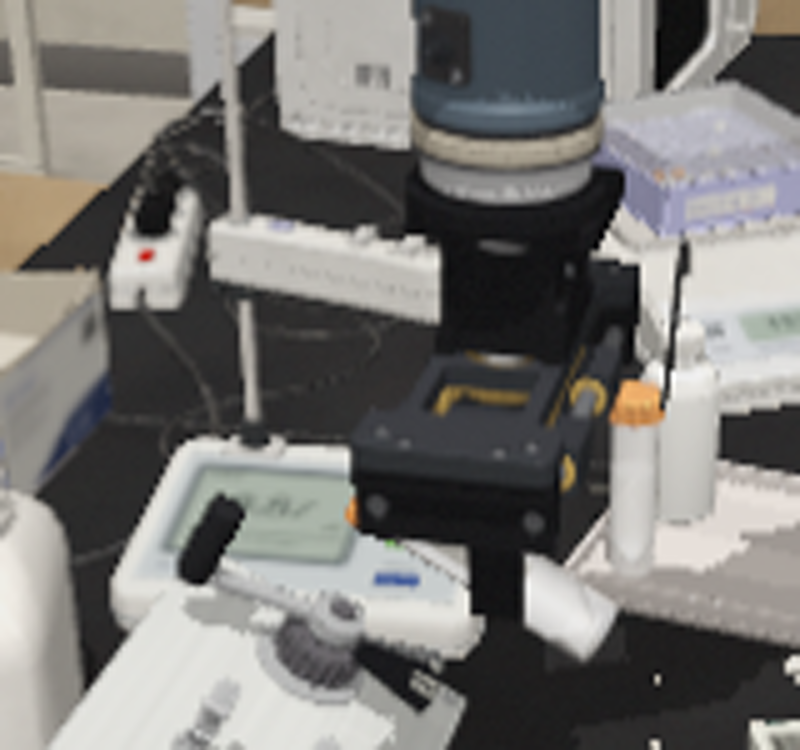

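View pics/w12.png

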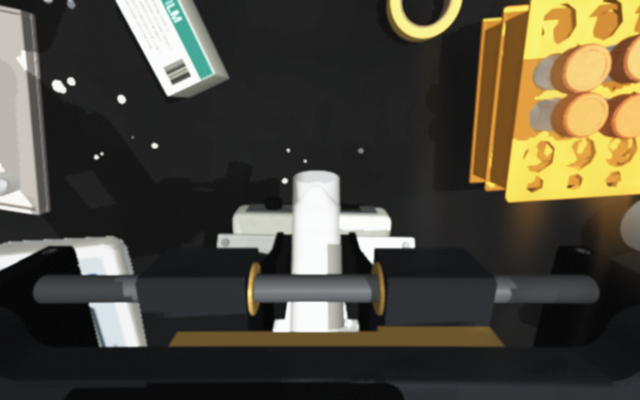

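Run:
```python
from h import *
c=load("w12");P=full(c)
m=np.zeros((400,640),bool); m[180:270,311:324]=1
S=P[m&(P[...,2]>.15)&(P[...,2]<.25)]; print(len(S),S.min(0),S.max(0))
k=np.polyfit(S[:,0],S[:,2],1); r=S[:,2]-np.polyval(k,S[:,0]); S=S[abs(r)<.004]; k=np.polyfit(S[:,0],S[:,2],1); print(np.arctan(k[0]),np.polyfit(S[:,0],S[:,1],1))
# perpendicular of ridge to axis: distance from TCP-ish pivot
p=np.array([.5062,.2208-.0078]); d=np.array([np.cos(np.arctan(k[0])),np.sin(np.arctan(k[0]))]); r0=np.array([p[0],np.polyval(k,p[0])])-p
print("dist ridge-pivot",r0@[-d[1],d[0]])
# foot: ridge end
foot=S[S[:,0]<S[:,0].min()+.003].mean(0); print("foot s",(foot[[0,2]]-p)@d)
# seat target
for C in ((.001,.0592,.028),(0.001,.0592,.048),(0.001,.0592,.065)):
    print(C,plate(*C))
```

```text
1166 [0.46287349 0.20788914 0.19919809] [0.50451759 0.21448591 0.22619837]
0.5432385106205329 [-0.00043832  0.21136899]
dist ridge-pivot 0.011518816138475163
foot s -0.0418612933641378
(0.001, 0.0592, 0.028) [0.60400764 0.27050814 0.14005174]
(0.001, 0.0592, 0.048) [0.59442242 0.27075914 0.15760339]
(0.001, 0.0592, 0.065) [0.58627498 0.27097248 0.17252229]
```

Request:
{"api": "step_arm", "payload": {"slide": [[-20,15,0],[-28,23,0],[-20,16,0],[-8,6,0],[0,0,15],[0,0,15],[0,0,0],[0,0,0]], "twist": [0,0,0,0,1.3,0,0,0]}}

```text
time: 15.3
position: [0.5803, 0.2705, 0.1863]
tool_rot: [0.011, 1.0, -0.001, -0.003]
ft_force: [-0.2, 0.2, -0.5]
grip_width: 0.0271
```

Run:
```python
from h import *
o=robot.get_obs(); print(o["time"],o["position"],o["ft_force"],R.from_quat(o["tool_rot"]).as_matrix().round(3))
c=cam("side","d13"); crop(c,170,130,310,280,5,"d13a"); c=cam("wrist","w13"); c=cam("scene","s13"); crop(c,265,90,365,195,7,"s13a")
```

```text
15.3 [0.58028721 0.27053682 0.18626509] [-0.16168207  0.17265089 -0.51471003] [[-1.     0.023 -0.006]
 [ 0.023  1.    -0.002]
 [ 0.006 -0.002 -1.   ]]
```

View pics/d13a.png

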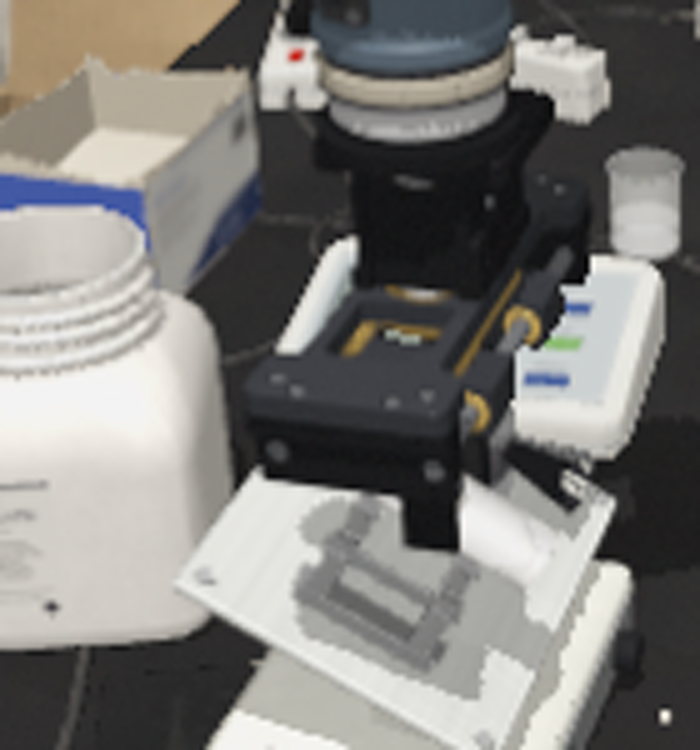

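View pics/w13.png

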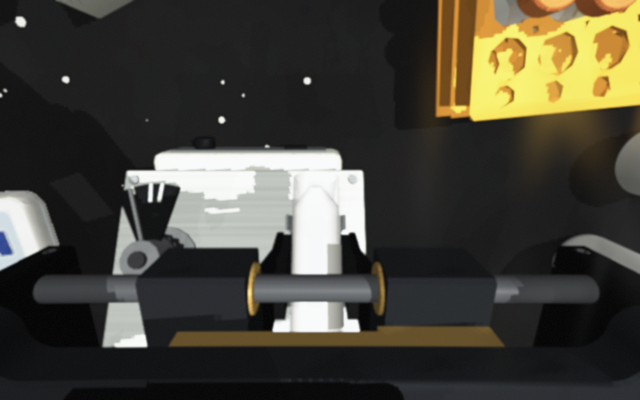

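View pics/s13a.png

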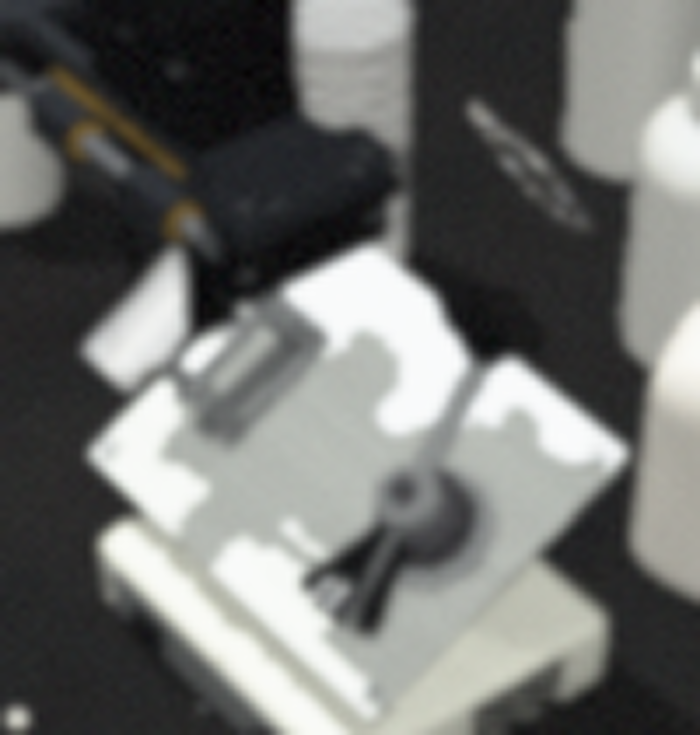

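Run:
```python
from h import *
u=plate(1,0,0)-plate(0,0,0);v=plate(0,1,0)-plate(0,0,0);n=plate(0,0,1)-plate(0,0,0)
def loc(P): Q=P-plate(0,0,0); return np.stack([Q@u,Q@v,Q@n],-1)
o=robot.get_obs(); p=o["position"]; print("pivot loc",loc(p-[0,0,.0078]))
c=load("w13");P=full(c);L=loc(P)
m=np.zeros((400,640),bool); m[150:275,280:360]=1
t=m&(L[...,2]>.055)&(c["color"].min(-1)>100)
S=L[t]; print("tube",len(S),S.min(0),S.max(0))
for x in np.arange(-.055,-.01,.006):
    k=S[abs(S[:,0]-x)<.003]
    if len(k)>5: print(x.round(3),len(k),"ymin/max",k[:,1].min().round(4),k[:,1].max().round(4),"mid",((k[:,1].min()+k[:,1].max())/2).round(4),"ntop",np.percentile(k[:,2],98).round(4))
l=m&(L[...,2]>.03)&(L[...,2]<.053)
S=L[l&(L[...,0]>-.04)&(L[...,0]<0)]; print("leaf",len(S)); 
a=S[S[:,1]>.06];b=S[S[:,1]<=.06]; print(a.mean(0) if len(a) else 0,a.min(0) if len(a) else 0,b.mean(0) if len(b) else 0,b.max(0) if len(b) else 0)
# plate edges in this image
pl=(abs(L[...,2])<.005)&(c["color"].min(-1)>120)&(abs(L[...,0])<.1)&(abs(L[...,1])<.13)
print("plate",L[pl].min(0),L[pl].max(0),L[pl].mean(0))
crop(c,270,140,370,280,5,"w13a")
# foot via side & scene
for s in("d13","s13"):
    d=load(s);Ls=loc(full(d)); tt=(Ls[...,2]>.052)&(Ls[...,2]<.085)&(Ls[...,0]<-.02)&(Ls[...,0]>-.08)&(abs(Ls[...,1]-.06)<.02)&(d["color"].min(-1)>100)
    S=Ls[tt]; print(s,len(S),S.min(0),S.max(0), np.percentile(S[:,0],3))
```

```text
pivot loc [0.00172132 0.05910145 0.07483521]
tube 4959 [-0.04784975  0.03978347  0.06856954] [0.00767791 0.0807744  0.24581496]
-0.049 120 ymin/max 0.045 0.0713 mid 0.0581 ntop 0.0849
-0.043 465 ymin/max 0.0451 0.0713 mid 0.0582 ntop 0.0854
-0.037 483 ymin/max 0.0444 0.0711 mid 0.0577 ntop 0.0856
-0.031 504 ymin/max 0.0445 0.0719 mid 0.0582 ntop 0.0859
-0.025 519 ymin/max 0.0448 0.0717 mid 0.0583 ntop 0.0861
-0.019 530 ymin/max 0.045 0.0715 mid 0.0583 ntop 0.0866
-0.013 571 ymin/max 0.0398 0.0808 mid 0.0603 ntop 0.0867
leaf 201
[-0.02380775  0.07577845  0.04715279] [-0.02921395  0.07430588  0.03181131] [-0.02375572  0.04028349  0.04623213] [-0.01913542  0.04217638  0.0494246 ]
plate [-0.07496954 -0.10198068 -0.00453544] [0.06321268 0.09796257 0.00355472] [-0.02982797 -0.01304904 -0.0014649 ]
d13 158 [-0.04790791  0.05098047  0.06173807] [-0.02005442  0.0745355   0.08488519] -0.046888132109292144
s13 51 [-0.04610342  0.04386063  0.06556845] [-0.02012017  0.07220017  0.08489932] -0.04602563558035519
```

View pics/w13a.png

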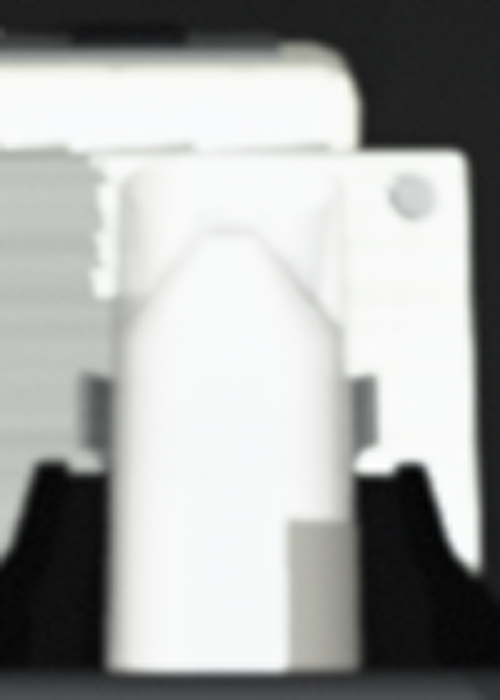

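Request:
{"api": "step_arm", "payload": {"slide": [[-3.4,0,7.6],[-3.4,0,7.6],[-3.4,0,7.7],[0,0,0],[0,0,0]], "twist": [0,0,0,0,0], "force": 30}}

```text
time: 15.87
position: [0.5917, 0.2703, 0.1653]
tool_rot: [0.011, 1.0, -0.001, -0.001]
ft_force: [-1.2, -0.8, -1.3]
grip_width: 0.027
```

```bash
cat >> h.py <<'E'
u=plate(1,0,0)-plate(0,0,0);v=plate(0,1,0)-plate(0,0,0);n=plate(0,0,1)-plate(0,0,0)
def loc(P): Q=P-plate(0,0,0); return np.stack([Q@u,Q@v,Q@n],-1)
def st():
    o=robot.get_obs(); f=o["ft_force"]; print(o["time"].__round__(2),o["position"].round(4),"piv",loc(o["position"]-[0,0,.0078]).round(4),"F",f.round(1),"Fu,v,n",(f@u).round(1),(f@v).round(1),(f@n).round(1),"M",o["moment"].round(2),"g",round(o["grip_width"],4))
E
python3 - <<'E'
from h import *
st()
c=cam("side","d14"); crop(c,170,130,310,280,5,"d14a"); c=cam("wrist","w14")
E
```

```text
15.87 [0.5917 0.2703 0.1653] piv [-0.0014  0.0587  0.0492] F [-1.2 -0.8 -1.3] Fu,v,n -1.7 -0.8 -0.6 M [-0.06  0.11  0.01] g 0.027
```

View pics/d14a.png

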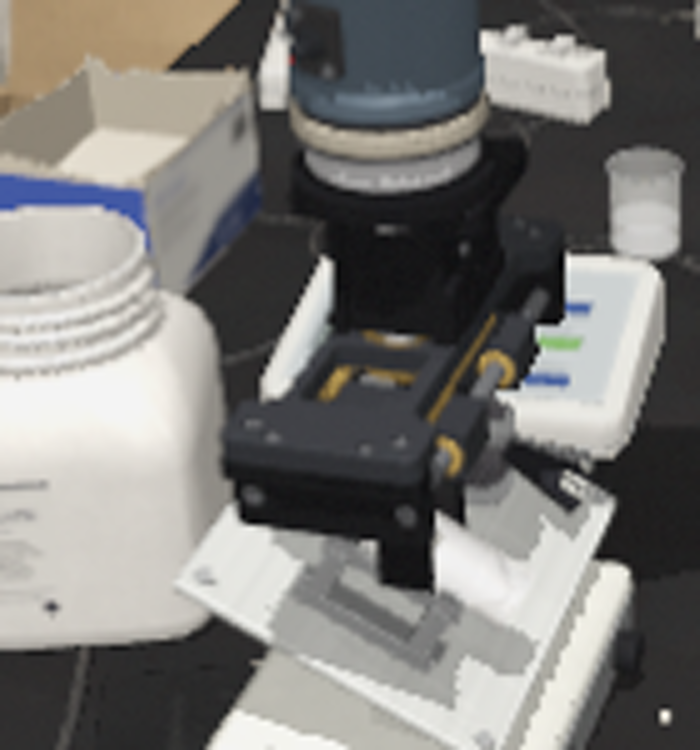

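View pics/w14.png

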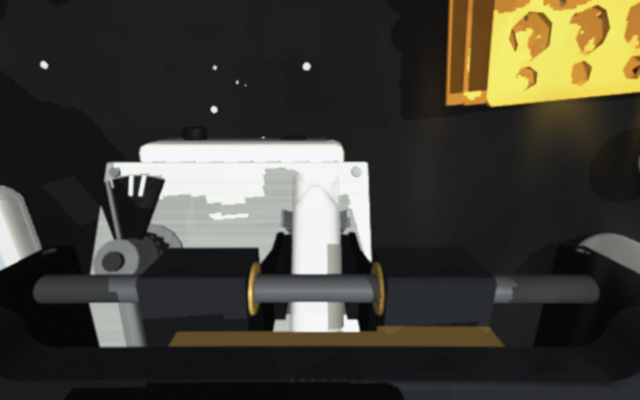

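Request:
{"api": "step_arm", "payload": {"slide": [[-0.95,0,1.75],[-0.95,0,1.75],[0,0,0]], "twist": [0,0,0]}}

```text
time: 16.22
position: [0.5929, 0.2703, 0.1644]
tool_rot: [0.011, 1.0, -0.001, -0.001]
ft_force: [-5.1, -2.7, 9.5]
grip_width: 0.0271
```

```bash
python3 -c "
from h import *
st()"
```

```text
16.22 [0.5929 0.2703 0.1644] piv [-0.0008  0.0587  0.0479] F [-5.1 -2.7  9.5] Fu,v,n 0.2 -2.9 10.7 M [-0.38  1.04 -0.03] g 0.0271
```

Request:
{"api": "step_arm", "payload": {"slide": [[-0.95,0,1.75],[-0.95,0,1.75],[0,0,0]], "twist": [0,0,0]}}

```text
time: 16.47
position: [0.5948, 0.2709, 0.1612]
tool_rot: [0.011, 1.0, 0.0, -0.001]
ft_force: [-4.6, -0.2, 9.7]
grip_width: 0.0273
```

```bash
python3 -c "
from h import *
st()"
```

```text
16.47 [0.5948 0.2709 0.1612] piv [-0.0007  0.0593  0.0441] F [-4.6 -0.2  9.7] Fu,v,n 0.6 -0.4 10.7 M [-0.04  1.    0.15] g 0.0273
```

Request:
{"api": "step_arm", "payload": {"slide": [[-0.95,0,1.75],[-0.95,0,1.75],[0,0,0]], "twist": [0,0,0]}}

```text
time: 16.72
position: [0.5973, 0.2708, 0.1571]
tool_rot: [0.011, 1.0, 0.0, -0.0]
ft_force: [-3.9, -1.4, 7.3]
grip_width: 0.0271
```

```bash
python3 -c "
from h import *
st()"
```

```text
16.72 [0.5973 0.2708 0.1571] piv [-0.0004  0.0593  0.0393] F [-3.9 -1.4  7.3] Fu,v,n 0.1 -1.5 8.3 M [-0.09  0.48 -0.06] g 0.0271
```

Request:
{"api": "step_arm", "payload": {"slide": [[-0.48,0,0.88],[-0.48,0,0.88],[0,0,0]], "twist": [0,0,0]}}

```text
time: 16.97
position: [0.5995, 0.2706, 0.1541]
tool_rot: [0.011, 1.0, 0.0, 0.001]
ft_force: [2.2, -2.7, -2.3]
grip_width: 0.0269
```

```bash
python3 -c "
from h import *
st()
c=cam('side','d15'); crop(c,170,130,310,280,5,'d15a'); cam('wrist','w15')"
```

```text
16.97 [0.5995 0.2706 0.1541] piv [0.     0.0592 0.0357] F [ 2.2 -2.7 -2.3] Fu,v,n 0.9 -2.7 -3.1 M [-0.31 -0.3   0.13] g 0.0269
```

View pics/d15a.png

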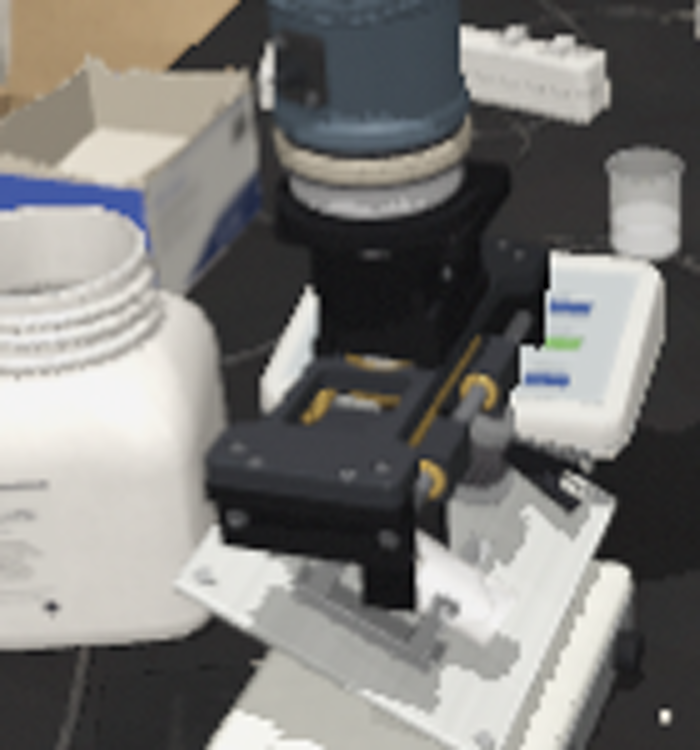

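View pics/w15.png

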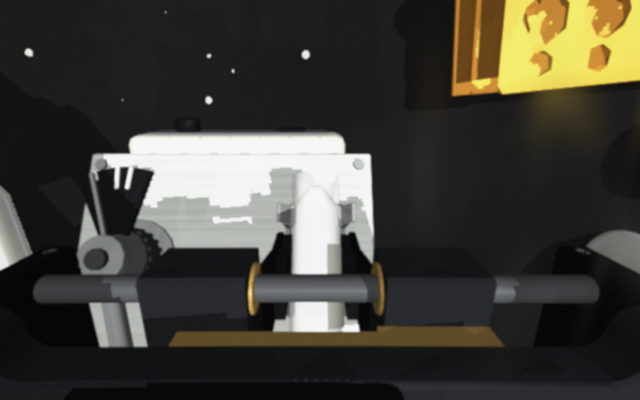

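Request:
{"api": "step_arm", "payload": {"slide": [[0,0,0],[0,0,0],[0,0,0],[0,0,0]], "twist": [0,0,0,0], "jaw": 45}}

```text
time: 17.4
position: [0.5988, 0.2709, 0.1538]
tool_rot: [0.011, 1.0, 0.0, -0.0]
ft_force: [-0.3, -0.3, 0.2]
grip_width: 0.0425
```

Request:
{"api": "step_arm", "payload": {"slide": [[0,0,-10],[0,0,-20],[0,0,-40],[0,0,-40],[0,0,-10],[0,0,0]], "twist": [0,0,0,0,0,0]}}

```text
time: 17.9
position: [0.6014, 0.2716, 0.2798]
tool_rot: [0.011, 1.0, 0.002, 0.005]
ft_force: [0.5, 0.3, 0.5]
grip_width: 0.0449
```

```bash
python3 -c "
from h import *
st()
c=cam('side','d16'); crop(c,180,170,310,305,5,'d16a'); c=cam('wrist','w16')
L=loc(full(c)); hs=cv2.cvtColor(c['color'],cv2.COLOR_BGR2HSV)
m=(abs(L[...,1]-.059)<.004)&(L[...,2]>.03)&(L[...,2]<.08)&(L[...,0]<.08)&(L[...,0]>-.08)
for x in np.arange(-.055,.075,.01):
    k=L[m&(abs(L[...,0]-x)<.005)]
    if len(k)>3: print(round(x,3),len(k),np.median(k[:,2]).round(4))
k=L[m]; print(k[:,0].min(),k[:,0].max())
"
```

```text
17.9 [0.6014 0.2716 0.2798] piv [0.0619 0.0602 0.1451] F [0.5 0.3 0.5] Fu,v,n 0.6 0.4 0.2 M [ 0.13 -0.01 -0.02] g 0.0449
-0.045 77 0.0398
-0.035 81 0.0396
-0.025 88 0.04
-0.015 94 0.04
-0.005 92 0.0402
0.005 96 0.0401
0.015 99 0.0403
0.025 99 0.0404
0.035 99 0.0405
0.045 98 0.0406
0.055 107 0.0432
0.065 63 0.0432
-0.05024817173838405 0.06568194798178109
```

View pics/d16a.png

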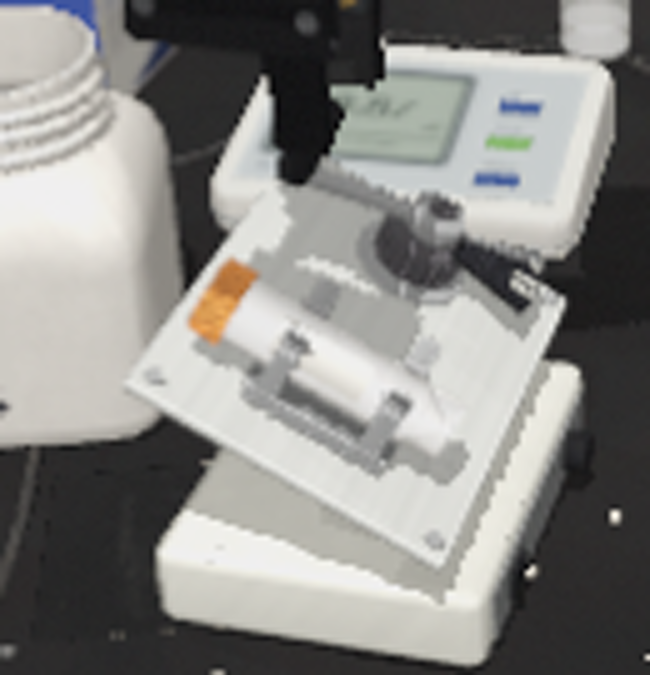

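View pics/w16.png

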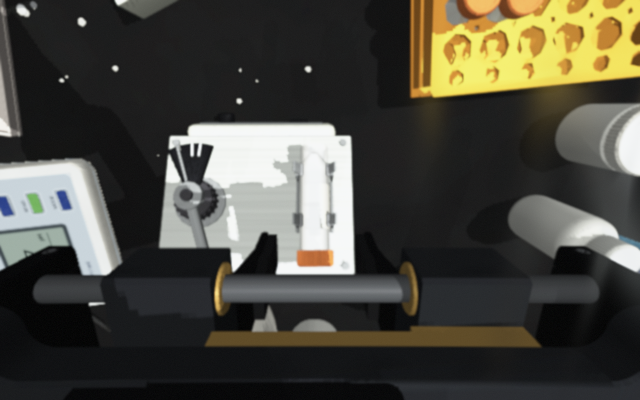

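```bash
python3 -c "
from h import *
c=load('w16'); L=loc(full(c))
pl=(abs(L[...,2])<.006)&(c['color'].min(-1)>140)&(abs(L[...,0])<.07)&(L[...,1]>-.03)&(L[...,1]<.097)
S=L[pl];A=np.c_[S[:,:2],np.ones(len(S))];k=np.linalg.lstsq(A,S[:,2],rcond=None)[0];print('plate',len(S),k)
for x in (-.045,0,.045): print(x, 'height above plate',(np.interp(x,[-.045,0,.045],[.0398,.0401,.0406])-np.array([x,.059,1])@k).round(4))
a=L[(L[...,2]>.03)&(L[...,2]<.053)&(abs(L[...,0])<.035)&(abs(L[...,0])>.015)]
for nm,s in(('dn',-1),('up',1)):
  for y0,y1 in((.03,.0435),(.0745,.09)):
    q=a[(a[:,0]*s>0)&(a[:,1]>y0)&(a[:,1]<y1)]
    if len(q): print(nm,len(q),q.mean(0).round(4),q[:,0].min().round(4),q[:,0].max().round(4))
d=load('d16');Ld=loc(full(d)); m=(abs(Ld[...,1]-.062)<.02)&(abs(Ld[...,0])<.08)&(Ld[...,2]>.03)
for x in np.arange(-.045,.075,.015):
    q=Ld[m&(abs(Ld[...,0]-x)<.006)]; print(round(x,3),len(q),np.percentile(q[:,2],95).round(4) if len(q) else '')
q=Ld[m&(Ld[...,2]<.06)];print(q[:,0].min(),q[:,0].max())
"
```

```text
plate 10178 [ 0.0016933   0.00427103 -0.00151162]
-0.045 height above plate 0.0411
0 height above plate 0.0414
0.045 height above plate 0.0418
dn 77 [-0.0231  0.0409  0.044 ] -0.0293 -0.0188
dn 42 [-0.0233  0.076   0.0453] -0.0294 -0.0192
up 75 [0.0244 0.0408 0.0454] 0.0189 0.0293
up 51 [0.0242 0.076  0.0464] 0.0186 0.0287
-0.045 48 0.0424
-0.03 75 0.0471
-0.015 78 0.0468
0.0 61 0.0423
0.015 68 0.0431
0.03 85 0.0485
0.045 64 0.0425
0.06 312 0.5273
-0.04880104754486199 0.06724060742504567
```

```bash
python3 -c "
from h import *
c=cam('scene','s17'); crop(c,265,110,425,360,2.4,'s17a')
d=load('d16');L=loc(full(d));m=(abs(L[...,1]+.055)<.07)&(L[...,2]>.038)&(L[...,2]<.068)&(d['color'].max(-1)<60)&(L[...,0]>.03)&(L[...,0]<.12)
print(L[m].mean(0))
"
```

```text
[ 0.06432422 -0.03133761  0.04774568]
```

View pics/s17a.png

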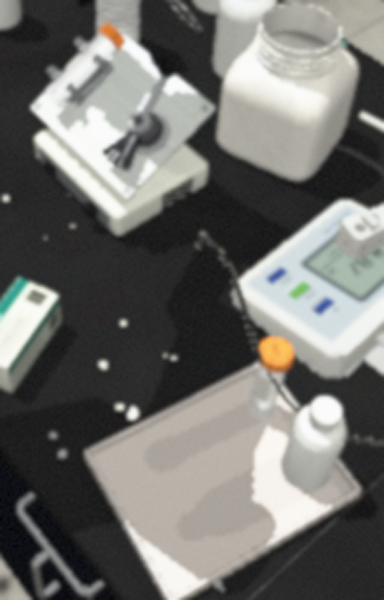

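```bash
python3 -c "
from rig import robot
print(robot.hand_in())"
```

```text
the job is handed in; nothing more can be done
None
```

The clamp screw is proved, the tube is snapped into the clips cap uphill, and the job was handed in at about 18 s of the 61 s.

- **Lever:** I pushed it clockwise with the closed fingers to a bend of about 0.33 rad. Both the push force (about 11.5 N) and the travel (about 23 mm) give this, and the scene picture shows the pointer among the long lines. I held it for 1.35 s and let it go. The lever and pointer came back to where they started, and the scale sector had not moved, so the screw did not turn.
- **Tube:** I gripped it in the tray, tipped it to about the plate's slope against the plate's front edge, and pressed it in along the plate's normal with about 11 N. The force dropped as it snapped in. I released it slightly above full depth to keep the gripper clear of the lever, and the clips drew it down onto its rests.
- **Last checks:** The top of the barrel stands 41.1 to 41.8 mm above the plate, where 42 mm is expected. That is within camera accuracy, so I did not press again. The middle of the tube is within about 1 mm of midway between the clips. The bottle and second tube still stand upright in the tray, and the gripper is clear of everything.
- **Disagreement:** All cameras put the clips at about y = +59 to 60 mm on my fitted plate frame, not the stated 65 mm. I placed the tube by the measured clips.

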